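# Pack the slide packs and ease the sprung lid shut

## Task

Put the packs of glass slides away for transport: swing the lid of the grey case up until it stays open by itself, and lay every white slide pack from the front of the table flat in a slot of its own (the spare pack at the back stays there). Then bring the lid down and let it go home slowly under control - its spring must not snap it shut on the glass - and, once the lid is fully shut, press down the two steel straps at its ends until they snap home and stay. Leave the other things on the table where they are.

Things in the scene. Friction and masses are not known exactly. Their poses are not given: they have to be found in the camera images.
- case: Grey slide case, fixed; tray 102 (x) by 224 (y) by 24 mm high; origin on the table under its centre; +x runs from the tab side to the hinge side, +y to the left strap. Floor 4 mm thick; four slots side by side along y, each 88 mm (x) by 40 mm (y), 20 mm deep. The walls between slots and at the two ends stop short over the middle 40 mm of x, leaving room for fingers down to the floor
- slot_1 (a point): Centre of slot 1's floor, 4 mm above the table (slot 1 next to the left strap, slot 4 next to the right strap, 54 mm apart); its frame is that of the case
- slot_2 (a point): Centre of slot 2's floor, 4 mm above the table (slot 1 next to the left strap, slot 4 next to the right strap, 54 mm apart); its frame is that of the case
- slot_3 (a point): Centre of slot 3's floor, 4 mm above the table (slot 1 next to the left strap, slot 4 next to the right strap, 54 mm apart); its frame is that of the case
- slot_4 (a point): Centre of slot 4's floor, 4 mm above the table (slot 1 next to the left strap, slot 4 next to the right strap, 54 mm apart); its frame is that of the case
- lid (a joint): Lid angle in rad: 0 shut, 1.95 open at its stop (22 degrees past upright). Its over-centre spring drives it shut, with up to 3 N at the tab, below about 1.3 rad; above about 1.4 it is driven to the stop, up to 2 N, and stays open. Hinge axis along the case's y; the tab side lifts. Hardly damped: let go half-way it snaps
- lid_hinge (a point): Point on the lid's hinge axis, 26 mm above the table, 51 mm from the case's centre on the case's +x side
- lid_tab (a point): Gripping point in the lid's black finger tab; lid shut: 128 mm in front of the hinge axis (case -x), 14 mm above it, 40 mm above the table. Tab: 40 mm wide (case's y), 6 mm thick, sticking out 40 mm from the lid's front wall (lid: a shell 102 x 224 mm, 26 mm deep). The point lies 26 mm out from that wall, 14 mm from the tab's end; the tab's two sides are free to pinch at every lid angle
- strap_left (a joint): Steel strap at the case's left end in rad: 0 standing open (slants up 36 degrees, toward the lid), 0.62 shut (level, over the ear at the lid's side). Springs back open below about 0.35, snaps shut and stays beyond. Hinge axis along the case's x, 33 mm above the table, y = +171 mm of the case; 2 to 6 N straight down on the open pad shuts it
- strap_left_pad (a point): Top of the black pad near the strap's free end, 40 mm from its hinge; strap 24 mm wide, 4 mm thick, 46 mm long, middle at the case's x = 0. About 59 mm above the table when open (strap end 62 mm); 37 mm when shut, then 131 mm from the case's centre and 19 mm outside the lid's side wall, which rises to 52 mm
- strap_right (a joint): Steel strap at the case's right end in rad: 0 standing open (slants up 36 degrees, toward the lid), 0.62 shut (level, over the ear at the lid's side). Springs back open below about 0.35, snaps shut and stays beyond. Hinge axis along the case's x, 33 mm above the table, y = -171 mm of the case; 2 to 6 N straight down on the open pad shuts it
- strap_right_pad (a point): Top of the black pad near the strap's free end, 40 mm from its hinge; strap 24 mm wide, 4 mm thick, 46 mm long, middle at the case's x = 0. About 59 mm above the table when open (strap end 62 mm); 37 mm when shut, then 131 mm from the case's centre and 19 mm outside the lid's side wall, which rises to 52 mm
- pack_1_mid (a point): Centre (half-way up) of a white cardboard pack of microscope slides lying flat: 30 mm along its x, 78 mm along its y, 28 mm high (z up), about 0.16 kg; may be absent
- pack_2_mid (a point): Centre (half-way up) of a white cardboard pack of microscope slides lying flat: 30 mm along its x, 78 mm along its y, 28 mm high (z up), about 0.16 kg; may be absent
- pack_3_mid (a point): Centre (half-way up) of a white cardboard pack of microscope slides lying flat: 30 mm along its x, 78 mm along its y, 28 mm high (z up), about 0.16 kg; may be absent
- pack_4_mid (a point): Centre (half-way up) of a white cardboard pack of microscope slides lying flat: 30 mm along its x, 78 mm along its y, 28 mm high (z up), about 0.16 kg; may be absent
- timer: Kitchen-type timer, 64 x 64 x 21 mm; bystander, origin at the centre of its underside
- seed_jar: Seed jar with green lid, 54 mm across, 70 mm tall; bystander, origin at the centre of its underside
- dropper_1: Dropper bottle with black rubber bulb, 36 mm across, 106 mm tall; bystander, origin at the centre of its underside
- petri_1: Petri dish with lid, 72 mm across, 14 mm tall; bystander, origin at the centre of its underside
Not all that is in view belongs to the job. What is shaped like the part that bears pack_2_mid but green is not meant.

How it is judged:
On the way, in this order (a step that is already met when the one before it is completed fails the run):
1. the lid is open and stays at its stop, untouched by the fingers (value of joint lid above 1.8 rad and contact force between the fingers and lid below 0.2 N), for 0.2 s.
2. every slide pack lies flat in a slot, lid still open ((horizontal distance between pack_1_mid and slot_1 below 0.011 m or horizontal distance between pack_1_mid and slot_2 below 0.011 m or horizontal distance between pack_1_mid and slot_3 below 0.011 m or horizontal distance between pack_1_mid and slot_4 below 0.011 m) and height (world z) of each of pack_1_mid, pack_2_mid, pack_3_mid, pack_4_mid below 0.024 m and angle between each of pack_1_mid, pack_2_mid, pack_3_mid, pack_4_mid's own z axis and vertical below 0.12 rad and (horizontal distance between pack_2_mid and slot_1 below 0.011 m or horizontal distance between pack_2_mid and slot_2 below 0.011 m or horizontal distance between pack_2_mid and slot_3 below 0.011 m or horizontal distance between pack_2_mid and slot_4 below 0.011 m) and (horizontal distance between pack_3_mid and slot_1 below 0.011 m or horizontal distance between pack_3_mid and slot_2 below 0.011 m or horizontal distance between pack_3_mid and slot_3 below 0.011 m or horizontal distance between pack_3_mid and slot_4 below 0.011 m) and (horizontal distance between pack_4_mid and slot_1 below 0.011 m or horizontal distance between pack_4_mid and slot_2 below 0.011 m or horizontal distance between pack_4_mid and slot_3 below 0.011 m or horizontal distance between pack_4_mid and slot_4 below 0.011 m) and value of joint lid above 1.6 rad), for 0.2 s.
3. the lid is shut over the packs, both straps still standing open ((horizontal distance between pack_1_mid and slot_1 below 0.011 m or horizontal distance between pack_1_mid and slot_2 below 0.011 m or horizontal distance between pack_1_mid and slot_3 below 0.011 m or horizontal distance between pack_1_mid and slot_4 below 0.011 m) and height (world z) of each of pack_1_mid, pack_2_mid, pack_3_mid, pack_4_mid below 0.024 m and angle between each of pack_1_mid, pack_2_mid, pack_3_mid, pack_4_mid's own z axis and vertical below 0.12 rad and (horizontal distance between pack_2_mid and slot_1 below 0.011 m or horizontal distance between pack_2_mid and slot_2 below 0.011 m or horizontal distance between pack_2_mid and slot_3 below 0.011 m or horizontal distance between pack_2_mid and slot_4 below 0.011 m) and (horizontal distance between pack_3_mid and slot_1 below 0.011 m or horizontal distance between pack_3_mid and slot_2 below 0.011 m or horizontal distance between pack_3_mid and slot_3 below 0.011 m or horizontal distance between pack_3_mid and slot_4 below 0.011 m) and (horizontal distance between pack_4_mid and slot_1 below 0.011 m or horizontal distance between pack_4_mid and slot_2 below 0.011 m or horizontal distance between pack_4_mid and slot_3 below 0.011 m or horizontal distance between pack_4_mid and slot_4 below 0.011 m) and value of joint lid below 0.04 rad and value of joint each of strap_left, strap_right below 0.28 rad), for 0.2 s.
4. both straps are snapped shut ((horizontal distance between pack_1_mid and slot_1 below 0.011 m or horizontal distance between pack_1_mid and slot_2 below 0.011 m or horizontal distance between pack_1_mid and slot_3 below 0.011 m or horizontal distance between pack_1_mid and slot_4 below 0.011 m) and height (world z) of each of pack_1_mid, pack_2_mid, pack_3_mid, pack_4_mid below 0.024 m and angle between each of pack_1_mid, pack_2_mid, pack_3_mid, pack_4_mid's own z axis and vertical below 0.12 rad and (horizontal distance between pack_2_mid and slot_1 below 0.011 m or horizontal distance between pack_2_mid and slot_2 below 0.011 m or horizontal distance between pack_2_mid and slot_3 below 0.011 m or horizontal distance between pack_2_mid and slot_4 below 0.011 m) and (horizontal distance between pack_3_mid and slot_1 below 0.011 m or horizontal distance between pack_3_mid and slot_2 below 0.011 m or horizontal distance between pack_3_mid and slot_3 below 0.011 m or horizontal distance between pack_3_mid and slot_4 below 0.011 m) and (horizontal distance between pack_4_mid and slot_1 below 0.011 m or horizontal distance between pack_4_mid and slot_2 below 0.011 m or horizontal distance between pack_4_mid and slot_3 below 0.011 m or horizontal distance between pack_4_mid and slot_4 below 0.011 m) and value of joint lid below 0.04 rad and value of joint each of strap_left, strap_right above 0.54 rad and linear speed of each of pack_1, pack_2, pack_3, pack_4 below 0.02 m/s), for 0.2 s.
At the end, for the whole second after the job is handed in: Every slide pack present lies flat (within 0.12 rad) on the floor of a slot (within 11 mm of its centre in plan), at rest; the lid is shut (under 0.04 rad); both straps are shut (over 0.54 rad) (all of step 4); the robot touches nothing.
It fails at once if the lid snaps: it closes faster than 1.5 rad/s while still more than 0.15 rad (about 19 mm at the tab) from shut (velocity of joint lid below -1.5 rad/s and value of joint lid above 0.15 rad).
It fails at once if the timer is pushed away by more than 3 cm or tipped (distance of timer from where it was at the start of the episode above 0.03 m or angle between timer's own z axis and vertical above 0.5 rad).
It fails at once if the seed_jar is pushed away by more than 3 cm or tipped (distance of seed_jar from where it was at the start of the episode above 0.03 m or angle between seed_jar's own z axis and vertical above 0.5 rad).
It fails at once if the dropper_1 is pushed away by more than 3 cm or tipped (distance of dropper_1 from where it was at the start of the episode above 0.03 m or angle between dropper_1's own z axis and vertical above 0.5 rad).
It fails at once if the petri_1 is pushed away by more than 3 cm or tipped (distance of petri_1 from where it was at the start of the episode above 0.03 m or angle between petri_1's own z axis and vertical above 0.5 rad).
Of pack_1, pack_2, pack_3, pack_4 only 2 to 4 are there at a start; the rules pass over those that are not, and their reading is None.
At some moment in a run one of pack_1, pack_2, pack_3, pack_4 may be knocked a few centimetres aside while the robot is not near it.
It also fails if it takes over 210 s, if anything falls off the work surface, if the arm or the gripper's body presses on something with over 40 N, if the wrist force passes 120 N, or if a joint passes its speed limit or range.

## Robot

A 7-joint arm with a two-finger parallel gripper is mounted at the origin on a cart in front of the work surface, level with it; the furniture and walls round the work are solid. World frame = base frame: x ahead of the robot, y to its left, z up, the work surface at z = 0. Lengths are in m, angles in rad, forces in N, time in s.
With the tool pointing down it reaches from about 0.4 to 0.85 m from the base axis. Payload 10.4 kg.
Tool frame: the origin (TCP) lies on the centre line of the jaws, within the pads' length; the fingertips stand r.finger_overhang ahead of it and the grasp point (between the pads) lies 5 mm behind it (r.finger_overhang is the distance from the TCP to the fingertips, in m); z points along the fingers, y is the line along which they close (so a half turn about z gives the same grasp; the last joint's range is limited). The gripper opens to 87 mm and grips with 3 to 60 N. Pads are 19 mm wide; open, the fingers measure 117 mm over their backs; the gripper's body (75 mm by 190 mm) begins 51 mm behind the grasp point.
Start: joints at [1.245, 0.332, -0.065, 1.46, 0.022, 1.35, -0.088], TCP at [0.186, -0.597, 0.237] pointing down, gripper open.
Joint ranges: [-2.6, 2.6], [-0.5, 2.12], [-1.47, 1.34], [0.16, 2.42], [-1.27, 4.41], [0.06, 2.06], [-2.6, 2.6]. Speed limits (rad/s): [2.22, 2.22, 2.79, 2.79, 3.14, 3.14, 3.14].

## Interface

Orientations are given as a unit quaternion [x, y, z, w].
In Python, from bench import read_state, viewer, r gives the robot as it stands.
- The arm moves only by the tool carry_out, never from a script. Its argument "moves" is a list of rows, each a list of 6 numbers: the shift along the tool's x, y, z in units of 40 mm (1.0 is 40 mm), then the turn, a rotation vector about the tool's x, y, z in units of 8 degrees (1.0 is 8 degrees). A call has 1 to 20 rows; each row shifts and turns the commanded pose from where the row before left it, along the tool's axes as they then stand; what a row does not reach is not made up. A row lasts 1/8 s, in which the tool goes at most 62.5 mm and 10.7 degrees, less where a joint would pass 70% of its speed; a pose out of reach is approached as far as the arm can. A call is refused whole if a number of a shift passes 1 or a number of a turn 1, either way. A call with a gripper value outside its range is refused whole. "fingers" is the finger opening in mm, from 0 to 87, set as the call begins (left out, the last holds). The fingers move at their own pace and stop on an object; "force" is the grip in N (left out, the last holds). Time passes only in rows, so rows that do not move let the fingers close. It gives the time, the measured TCP pose, the force, the opening and the grip force at its end, in the units of the state.
- read_state(): the state, without advancing time (a new reading comes with each control period).
- viewer.camera(name): name is "side" or "top" or "wrist"; returns a dict with "pixels" (480x640x3 uint8, red, green, blue), "range_z" (480x640 float32, m along the optical axis (not along the pixel's ray), 0 where there is no reading), "fx", "fy", "cx", "cy" (pixels), "xyz" and "orientation" of the camera in the world. Camera axes: x right, y down, z forward; pixel columns grow to the right and rows downward; lengths in m; the calibration is good to about 2 mm. A picture is of the moment at which its call begins.
- r.close_job(): hands the job in; it is judged then, once.
The state is a dict: "time": time; "joint_positions": joint angles; "joint_vel": joint speeds; "joint_torque": joint torques, N m; "ee_pos": TCP position; "eef_rot": TCP orientation; "ft_force": force on the tool from outside, world axes, zero at the start; "torque": the same for the moment, N m; "width": finger opening in m; "grip_force": force on a finger pad.
Only numpy, scipy, OpenCV 4.12 (cv2) and the standard library are available. Lean on these libraries where they do the work, as an engineer would, in place of code of your own. Each camera call takes 0.05 s, during which the arm holds its last target. There are 200 camera calls.

## Working session

There is one attempt and no reset: what is moved stays moved. The work goes in short steps, Python scripts to look and compute and a tool call to move; the robot and the scene stay as the last step left them, time stands still between calls to the robot, and variables do not carry over. Pictures are saved under pics/ and viewed, at most 14 in all, crops included, and the job is handed in when it is done.

Besides the shell and the picture viewer there is one more tool, called after "Call:" by a JSON object that holds its "op" and its "data". carry_out: Moves the arm, as the interface text tells. Its arguments: {"type":"object","properties":{"moves":{"type":"array","items":{"type":"array","items":{"type":"number"}}},"fingers":{"type":"number"},"force":{"type":"number"}},"required":["moves"]}

```bash
mkdir -p pics; ls
python3 - <<'E'
from bench import read_state, viewer, r
import cv2
s=read_state();print(s,r.finger_overhang)
for n in("top","side"):
    c=viewer.camera(n);cv2.imwrite(f"pics/{n}0.png",c["pixels"][:,:,::-1]);print(n,c["xyz"],c["orientation"],c["fx"],c["cx"],c["cy"],(c["range_z"]>0).mean())
E
```

```text
pics
{'time': 0.0, 'joint_positions': array([ 1.24537223,  0.33285368, -0.06471432,  1.46094244,  0.0216039 ,
        1.34990882, -0.08850254]), 'joint_vel': array([ 0.00182158,  0.00265212, -0.00128139,  0.00241803, -0.0012881 ,
        0.00098918,  0.00014876]), 'joint_torque': array([-1.67704606e-03, -6.23262119e+01,  2.33436510e-02, -3.89899492e+01,
       -6.16274960e-02,  3.95147467e-02,  1.19635720e-04]), 'ee_pos': array([ 0.1862765 , -0.59620591,  0.23576479]), 'eef_rot': array([ 9.88556351e-01,  1.50850384e-01, -1.39278173e-04, -6.94425803e-04]), 'ft_force': array([ 0.37195106, -0.34935256,  0.00666427]), 'torque': array([-0.02338182,  0.00596187, -0.00657825]), 'grip_force': 0.0, 'width': 0.08687114152067213} 0.014
top [0.00871468 0.08420865 1.87869948] [-0.5393736   0.83034303 -0.11689208  0.07708961] 601.7649098087439 307.72805176302893 236.69560469010182 0.9957649739583333
side [ 0.03202944 -1.12440974  0.93972841] [ 0.88066692 -0.19997289  0.10011736 -0.41762797] 488.61521839260337 323.72497810433373 244.46978412185248 0.995859375
```

View pics/top0.png

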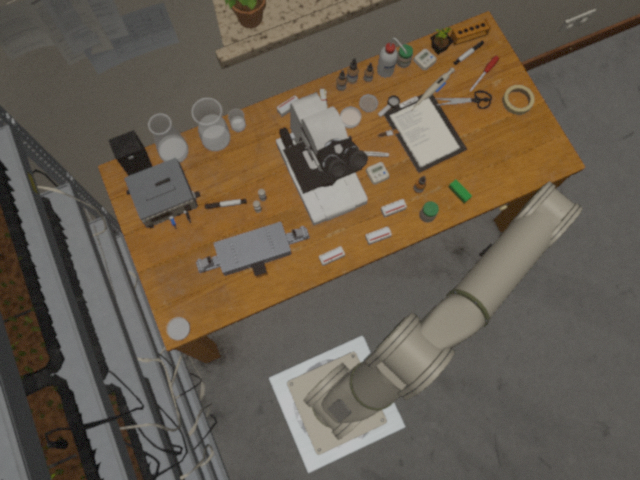

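View pics/side0.png

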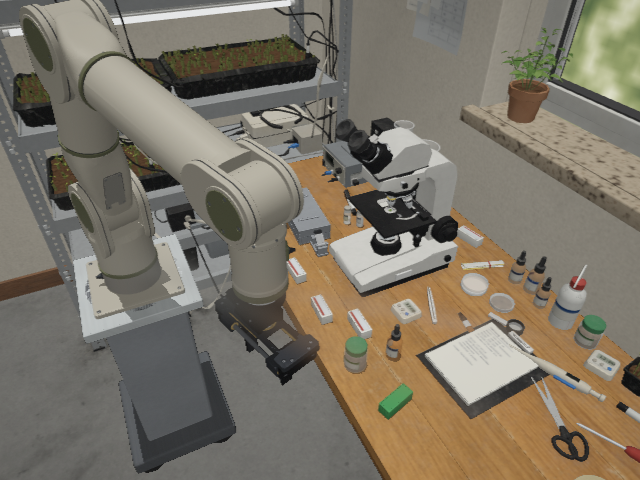

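The top view shows three white packs at about (332,256), (378,235) and (394,207). The green decoy is at (460,190) and the spare pack at (288,104). The case is at (252,248), with its tab at (260,268) and straps at (206,264) and (299,234). The side view agrees. Next I'll measure positions.

```bash
cat > h.py <<'E'
import numpy as np, cv2
from scipy.spatial.transform import Rotation as R
from bench import read_state, viewer, r
def cloud(c):
    v,u=np.mgrid[0:480,0:640]; z=c["range_z"]
    p=np.stack([(u-c["cx"])/c["fx"]*z,(v-c["cy"])/c["fy"]*z,z],-1)
    return p@R.from_quat(c["orientation"]).as_matrix().T+c["xyz"]
def plane(c,uv,h):
    uv=np.atleast_2d(uv).astype(float)
    d=np.c_[(uv[:,0]-c["cx"])/c["fx"],(uv[:,1]-c["cy"])/c["fy"],np.ones(len(uv))]@R.from_quat(c["orientation"]).as_matrix().T
    return c["xyz"]+d*((h-c["xyz"][2])/d[:,2])[:,None]
def blobs(mask,amin=40):
    n,l,st,ce=cv2.connectedComponentsWithStats(mask.astype(np.uint8))
    return [(l==i) for i in range(1,n) if st[i,4]>=amin]
def rect(P):
    (c,s,a)=cv2.minAreaRect(P[:,:2].astype(np.float32)*1000)   # mm
    if s[0]<s[1]: s=(s[1],s[0]);a+=90
    return np.round(c,1),np.round(s,1),round((a+90)%180-90,1)
def save(n,im,box=None,k=1):
    if box: im=im[box[1]:box[3],box[0]:box[2]]
    cv2.imwrite("pics/"+n,cv2.resize(im[:,:,::-1],None,fx=k,fy=k,interpolation=cv2.INTER_CUBIC))
E
python3 - <<'E'
from h import *
for n in("top","side"):
    c=viewer.camera(n);P=cloud(c);hsv=cv2.cvtColor(c["pixels"],cv2.COLOR_RGB2HSV);im=c["pixels"]
    print(n)
    w=(hsv[...,2]>165)&(hsv[...,1]<60)&(P[...,2]>.015)&(P[...,2]<.045)
    for b in blobs(w,25):
        q=P[b]
        if np.hypot(*np.median(q,0)[:2])<1.3: print(" white",b.sum(),np.argwhere(b).mean(0).round()[::-1],np.median(q,0).round(3),rect(q))
    if n=="top":
        save("top1.png",im,(180,170,480,300),2.6)
        t=(P[...,2]>-.02)&(P[...,2]<.01);print("table z",np.median(P[240:300,200:400][t[240:300,200:400]],0))
        for nm,b in (("case",(212,220,295,276)),("tab",(245,262,275,280)),("sl",(190,250,220,276)),("sr",(285,222,312,246))):
            s=(slice(b[1],b[3]),slice(b[0],b[2]));q=P[s][P[s][...,2]>(.045 if nm=="case" else .02)]
            print(nm,len(q),q.mean(0).round(3),q[:,2].max().round(3),rect(q))
E
```

```text
top
 white 47 [425. 109.] [ 0.753 -0.684  0.017] (array([ 751. , -683.9]), array([51.9, 29.5]), -36.6)
 white 184 [350. 117.] [ 0.828 -0.433  0.025] (array([ 826.5, -432.2]), array([55.4, 53.1]), -83.0)
 white 28 [410. 116.] [ 0.75  -0.621  0.017] (array([ 756.3, -630.1]), array([44. , 23.5]), -72.7)
 white 27 [420. 123.] [ 0.715 -0.644  0.019] (array([ 714.4, -643.9]), array([36.8, 14.3]), -25.0)
 white 54 [438. 128.] [ 0.674 -0.688  0.017] (array([ 667.3, -692. ]), array([47.9, 44.1]), 61.8)
 white 42 [408. 131.] [ 0.702 -0.595  0.018] (array([ 698.3, -592.8]), array([46.7, 30.4]), -80.4)
 white 27 [426. 136.] [ 0.66  -0.641  0.018] (array([ 658.5, -642.3]), array([36.3, 21.4]), -54.2)
 white 56 [429. 156.] [ 0.591 -0.615  0.018] (array([ 590.6, -612.5]), array([70.4, 25.5]), 85.2)
 white 91 [394. 205.] [ 0.481 -0.428  0.027] (array([ 482.1, -428. ]), array([71.6, 16.6]), 87.7)
 white 95 [379. 233.] [ 0.418 -0.343  0.028] (array([ 418.1, -341.3]), array([72.6, 16.9]), 84.1)
 white 97 [332. 253.] [ 0.417 -0.177  0.028] (array([ 418.2, -175.6]), array([71.9, 16.9]), -89.0)
table z [ 
[... 974 characters left out ...]
.8]), 1.3)
 white 238 [360. 320.] [ 0.48  -0.428  0.028] (array([ 478.3, -425.1]), array([79.1, 30.8]), 87.7)
 white 101 [521. 341.] [ 0.801 -0.649  0.019] (array([ 803.3, -642.9]), array([67.1, 17.6]), -85.9)
 white 406 [554. 370.] [ 0.81  -0.741  0.022] (array([ 808.1, -734. ]), array([171.,  36.]), -59.4)
 white 315 [603. 363.] [ 0.928 -0.776  0.018] (array([ 932.6, -774. ]), array([60.4, 56.8]), 18.5)
 white 38 [443. 363.] [ 0.592 -0.613  0.016] (array([ 595., -613.]), array([50.3, 22.3]), 29.9)
 white 27 [595. 393.] [ 0.847 -0.824  0.017] (array([ 848., -824.]), array([17.5,  8.8]), -80.9)
 white 39 [634. 413.] [ 0.883 -0.894  0.016] (array([ 882.6, -894.4]), array([23. , 12.2]), -73.9)
```

View pics/top1.png

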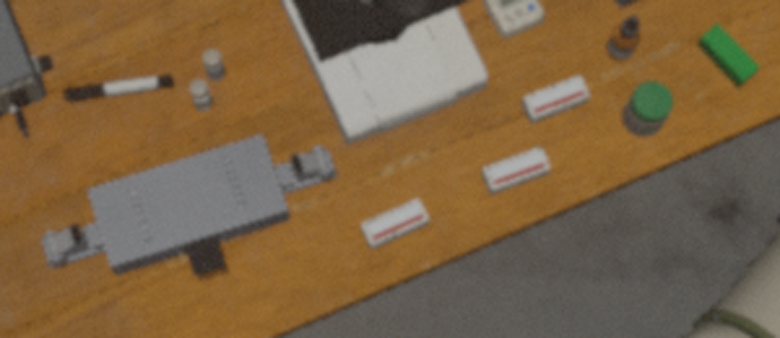

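The enlarged view shows the lid shut and both straps standing. There are three white packs with red stripes, and the long axis of each runs roughly along world y. Next is the case pose.

Run:
```python
from h import *
for n in("top","side"):
    c=viewer.camera(n);P=cloud(c);v=cv2.cvtColor(c["pixels"],cv2.COLOR_RGB2HSV)
    x,y,z=np.moveaxis(P,-1,0);reg=(x>.40)&(x<.66)&(y>-.15)&(y<.27)
    m=reg&(z>.044)&(z<.062)
    for b in blobs(m,100):print(n,"lid",b.sum(),np.median(P[b],0).round(3),rect(P[b]))
    dark=reg&(v[...,2]<75)&(z>.028)
    for b in blobs(dark,15):print(n,"dark",b.sum(),P[b].mean(0).round(4),rect(P[b]))
    st=reg&(z>.015)&(z<.075)
    print(n,"all",rect(P[st]))
    m8=(m*255).astype(np.uint8)
    b=max(blobs(m,100),key=lambda b:b.sum());cc,_=cv2.findContours(b.astype(np.uint8),0,1)
    bx=cv2.boxPoints(cv2.minAreaRect(max(cc,key=len)));print("corners",plane(c,bx,.052).round(4)[:,:2].tolist())
```

```text
top lid 2071 [0.534 0.049 0.051] (array([528.5,  48.6]), array([224.1, 118.1]), 84.2)
top dark 17 [0.5468 0.1853 0.0574] (array([549. , 185.3]), array([20.4,  7.9]), -2.2)
top dark 149 [0.4654 0.0543 0.0424] (array([465.8,  59.3]), array([47.7, 40.8]), 82.7)
top all (array([546.3,  31.2]), array([397.3, 240.4]), 81.7)
corners [[0.5971, 0.1551], [0.5753, -0.0697], [0.4565, -0.0562], [0.4791, 0.1648]]
side lid 953 [ 0.54  -0.013  0.052] (array([531.9,  20.7]), array([276.7, 105.1]), 85.2)
side dark 32 [ 0.522  -0.0888  0.0578] (array([523.7, -78.9]), array([34.7, 23.3]), 77.7)
side all (array([540. , -31.7]), array([354.1, 179.3]), 49.8)
corners [[0.4773, 0.1069], [0.5966, 0.1627], [0.571, -0.1022], [0.4661, -0.1404]]
```

```bash
cat >> h.py <<'E'
def go(*wps):
    """print constant rows for each waypoint (x,y,z,yaw deg or None); tool down"""
    s=read_state();p=np.array(s["ee_pos"]);q=R.from_quat(s["eef_rot"])
    xa=q.as_matrix()[:,0];print("t",round(s["time"],2),"at",p.round(4),"yaw",round(np.degrees(np.arctan2(xa[1],xa[0])),2),"tilt",np.degrees(np.arccos(-q.as_matrix()[2,2])).round(2),"F",s["ft_force"].round(1),"w",round(s["width"],4),"g",round(s["grip_force"],1))
    for w in wps:
        M=q.as_matrix();yaw=np.degrees(np.arctan2(M[1,0],M[0,0]))
        ty=yaw if w[3] is None else w[3]
        d=M.T@(np.array(w[:3])-p)/.04
        qt=R.from_euler("z",ty,degrees=True)*R.from_quat([1,0,0,0])
        rv=np.degrees((q.inv()*qt).as_rotvec())/8
        n=max(1,int(np.ceil(np.abs(d).max())),int(np.ceil(np.abs(rv).max())))
        print(w,"shift total",d.round(2),"rot total",rv.round(2),"min rows",n)
        p=np.array(w[:3]);q=qt if w[3] is not None else q
E
python3 - <<'E'
from h import *
c=viewer.camera("top");P=cloud(c);x,y,z=np.moveaxis(P,-1,0)
for lo,hi in((.03,.15),(.15,.25),(.25,.5)):
    m=(z>lo)&(z<hi)&(x>.45)&(x<.9)&(y<.0)&(y>-.45)
    m&=~((y>-.14)&(x<.58)); m&=~((y<-.3)&(x<.53))
    q=P[m];print(lo,q.min(0).round(3),q.max(0).round(3), q[q[:,0].argmin()].round(3))
go((.43,-.3,.26,None),(.459,.0555,.26,None),(.459,.0555,.26,95),(.459,.0555,.26,174.4))
E
```

```text
0.03 [ 0.518 -0.449  0.03 ] [ 0.862 -0.004  0.15 ] [ 0.518 -0.244  0.052]
0.15 [ 0.579 -0.343  0.151] [ 0.825 -0.15   0.25 ] [ 0.579 -0.238  0.205]
0.25 [ 0.506 -0.328  0.25 ] [ 0.815 -0.199  0.465] [ 0.506 -0.285  0.428]
t 0.35 at [ 0.1864 -0.5965  0.2364] yaw 17.35 tilt 0.01 F [ 0.4 -0.8  0.3] w 0.0868 g 0.0
(0.43, -0.3, 0.26, None) shift total [ 8.02 -5.26 -0.59] rot total [-0. -0.  0.] min rows 9
(0.459, 0.0555, 0.26, None) shift total [ 3.34 -8.27  0.  ] rot total [-0. -0.  0.] min rows 9
(0.459, 0.0555, 0.26, 95) shift total [0. 0. 0.] rot total [-0.   -0.   -9.71] min rows 10
(0.459, 0.0555, 0.26, 174.4) shift total [0. 0. 0.] rot total [ 0.    0.   -9.93] min rows 10
```

Call:
{"op": "carry_out", "data": {"moves": [[0.66,-0.57,-0.06,0,0,0],[0.66,-0.57,-0.06,0,0,0],[0.66,-0.57,-0.06,0,0,0],[0.66,-0.57,-0.06,0,0,0],[0.66,-0.57,-0.06,0,0,0],[0.66,-0.57,-0.06,0,0,0],[0.66,-0.57,-0.06,0,0,0],[0.66,-0.57,-0.06,0,0,0],[0.66,-0.57,-0.06,0,0,0],[0.66,-0.57,-0.06,0,0,0],[0.48,-0.78,0,0,0,0],[0.48,-0.78,0,0,0,0],[0.48,-0.78,0,0,0,0],[0.48,-0.78,0,0,0,0],[0.48,-0.78,0,0,0,0],[0.48,-0.78,0,0,0,0],[0.48,-0.78,0,0,0,0],[0.48,-0.78,0,0,0,0],[0.48,-0.78,0,0,0,0],[0.48,-0.78,0,0,0,0]]}}

```text
time: 2.85
ee_pos: [0.4608, 0.056, 0.2607]
eef_rot: [0.989, 0.151, 0.0, 0.0]
ft_force: [1.6, -0.6, -0.3]
width: 0.0866
grip_force: 0.0
```

Call:
{"op": "carry_out", "data": {"moves": [[0,0,0,0,0,-0.98],[0,0,0,0,0,-0.98],[0,0,0,0,0,-0.98],[0,0,0,0,0,-0.98],[0,0,0,0,0,-0.98],[0,0,0,0,0,-0.98],[0,0,0,0,0,-0.98],[0,0,0,0,0,-0.98],[0,0,0,0,0,-0.98],[0,0,0,0,0,-0.98],[0,0,0,0,0,-0.98],[0,0,0,0,0,-0.98],[0,0,0,0,0,-0.98],[0,0,0,0,0,-0.98],[0,0,0,0,0,-0.98],[0,0,0,0,0,-0.98],[0,0,0,0,0,-0.98],[0,0,0,0,0,-0.98],[0,0,0,0,0,-0.98],[0,0,0,0,0,-0.98]]}}

```text
time: 5.35
ee_pos: [0.4606, 0.0548, 0.2606]
eef_rot: [0.049, 0.999, -0.0, 0.0]
ft_force: [-0.1, 0.4, 0.0]
width: 0.0869
grip_force: 0.0
```

Run:
```python
from h import *
c=viewer.camera("wrist");save("w1.png",c["pixels"]);print(c["xyz"],R.from_quat(c["orientation"]).as_matrix().round(2).tolist())
go((.459,.0555,.07,174.4)); print(read_state()["joint_positions"].round(2))
P=cloud(c);x,y,z=np.moveaxis(P,-1,0);v=cv2.cvtColor(c["pixels"],cv2.COLOR_RGB2HSV)
reg=(x>.38)&(x<.66)&(y>-.15)&(y<.27)
m=reg&(z>.047)&(z<.06)
for b in blobs(m,500):print("lid",b.sum(),np.median(P[b],0).round(4),rect(P[b]))
for b in blobs(reg&(v[...,2]<70)&(z>.03)&(z<.065),150):print("dark",b.sum(),P[b].mean(0).round(4),rect(P[b]))
```

```text
[0.38674839 0.06147133 0.40920586] [[0.1, 0.96, 0.27], [1.0, -0.09, -0.03], [-0.0, 0.27, -0.96]]
t 5.4 at [0.4606 0.0548 0.2606] yaw 174.79 tilt 0.02 F [-1.2 -0.7  0.6] w 0.0871 g 0.0
(0.459, 0.0555, 0.07, 174.4) shift total [0.04 0.02 4.77] rot total [-0.    0.    0.05] min rows 5
[ 0.56 -0.   -0.76  1.8  -0.    1.35  1.28]
lid 20318 [0.5198 0.0479 0.0522] (array([524.7,  47.8]), array([224.3,  82.7]), 84.5)
dark 2039 [0.4642 0.0537 0.0434] (array([464.6,  53.3]), array([40.5, 40. ]), 84.4)
dark 230 [ 0.5195 -0.0911  0.0604] (array([520.6, -91.8]), array([23.4, 10.2]), -6.3)
dark 226 [0.5469 0.185  0.0604] (array([547.9, 185.2]), array([23.8,  9.8]), -4.6)
```

View pics/w1.png

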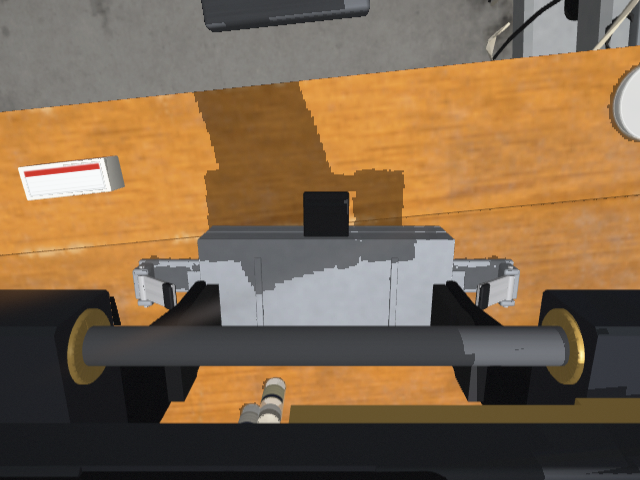

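The wrist view shows the tab at (326,215) and the strap pads at (168,295) and (485,295). A pack is at (65,178). That puts the case centre near (0.5346, 0.0467) with a yaw of -5.6°. I'll go down, pinch the tab and close.

Call:
{"op": "carry_out", "data": {"moves": [[0.06,-0.02,0.5,0,0,0.05],[0,0,0.6,0,0,0],[0,0,0.6,0,0,0],[0,0,0.6,0,0,0],[0,0,0.6,0,0,0],[0,0,0.6,0,0,0],[0,0,0.5,0,0,0],[0,0,0.5,0,0,0],[0,0,0.5,0,0,0],[0,0,0.5,0,0,0],[0,0,0,0,0,0]], "fingers": 87}}

```text
time: 6.78
ee_pos: [0.4572, 0.0542, 0.0396]
eef_rot: [0.055, 0.998, 0.0, -0.001]
ft_force: [0.5, -0.7, 0.4]
width: 0.0872
grip_force: 0.0
```

Call:
{"op": "carry_out", "data": {"moves": [[0,0,0,0,0,0],[0,0,0,0,0,0],[0,0,0,0,0,0],[0,0,0,0,0,0],[0,0,0,0,0,0],[0,0,0,0,0,0]], "fingers": 30, "force": 20}}

```text
time: 7.52
ee_pos: [0.4583, 0.0552, 0.0406]
eef_rot: [0.054, 0.999, 0.001, 0.0]
ft_force: [1.3, 5.5, -0.7]
width: 0.0395
grip_force: 20.0
```

Call:
{"op": "carry_out", "data": {"moves": [[-0.05,0,-0.31,0,0,0],[-0.08,0,-0.3,0,0,0],[-0.11,0,-0.29,0,0,0],[-0.13,0,-0.28,0,0,0],[-0.16,0,-0.26,0,0,0],[-0.18,0,-0.25,0,0,0],[-0.21,0,-0.23,0,0,0],[-0.23,0,-0.21,0,0,0]]}}

```text
time: 8.52
ee_pos: [0.5032, 0.0508, 0.1258]
eef_rot: [0.054, 0.999, 0.001, -0.001]
ft_force: [-0.1, 6.0, -4.5]
width: 0.0401
grip_force: 20.0
```

Call:
{"op": "carry_out", "data": {"moves": [[-0.25,0,-0.19,0,0,0],[-0.26,0,-0.16,0,0,0],[-0.28,0,-0.14,0,0,0],[-0.29,0,-0.11,0,0,0],[-0.3,0,-0.08,0,0,0],[-0.3,0,-0.05,0,0,0],[-0.31,0,-0.02,0,0,0],[-0.31,0,0.01,0,0,0],[-0.31,0,0.04,0,0,0],[-0.3,0,0.07,0,0,0],[-0.29,0,0.1,0,0,0],[0,0,0,0,0,0]]}}

```text
time: 10.02
ee_pos: [0.6329, 0.0381, 0.1483]
eef_rot: [0.054, 0.999, 0.002, 0.002]
ft_force: [4.7, 8.0, 4.8]
width: 0.0398
grip_force: 20.0
```

Call:
{"op": "carry_out", "data": {"moves": [[0,0,0,0,0,0],[0,0,0,0,0,0],[0,0,0,0,0,0],[0,0,-0.2,0,0,0],[0,0,-0.6,0,0,0],[0,0,-0.6,0,0,0],[0,0,-0.6,0,0,0]], "fingers": 80}}

```text
time: 10.9
ee_pos: [0.6311, 0.0352, 0.2283]
eef_rot: [0.055, 0.999, -0.0, 0.0]
ft_force: [0.6, 0.4, -0.4]
width: 0.0799
grip_force: 0.0
```

Run:
```python
from h import *
c=viewer.camera("side");save("s2.png",c["pixels"],(200,100,440,350),2.4)
P=cloud(c);v=cv2.cvtColor(c["pixels"],cv2.COLOR_RGB2HSV)
w=(v[...,2]>165)&(v[...,1]<60)&(P[...,2]>.02)&(P[...,2]<.035)&(P[...,0]<.52)
for b in blobs(w,60):print(b.sum(),np.median(P[b],0).round(4),rect(P[b]))
go((.43,.03,.26,None),(.37,-.16,.26,None),(.37,-.16,.26,90))
```

```text
168 [ 0.4144 -0.1762  0.0282] (array([ 413.3, -172.6]), array([79.9, 31.8]), -86.9)
220 [ 0.4164 -0.3417  0.0281] (array([ 413.7, -339.4]), array([77.1, 30.8]), 86.7)
237 [ 0.4801 -0.4281  0.0281] (array([ 478.2, -424. ]), array([79.6, 30.4]), 86.7)
t 10.95 at [0.6322 0.0355 0.2318] yaw 173.74 tilt 0.26 F [0.  0.7 2.6] w 0.0799 g 0.0
(0.43, 0.03, 0.26, None) shift total [ 5.01 -0.69 -0.73] rot total [0.   0.03 0.  ] min rows 6
(0.37, -0.16, 0.26, None) shift total [ 0.97 -4.89 -0.01] rot total [0.   0.03 0.  ] min rows 5
(0.37, -0.16, 0.26, 90) shift total [0. 0. 0.] rot total [ 0.03  0.02 10.47] min rows 11
```

View pics/s2.png

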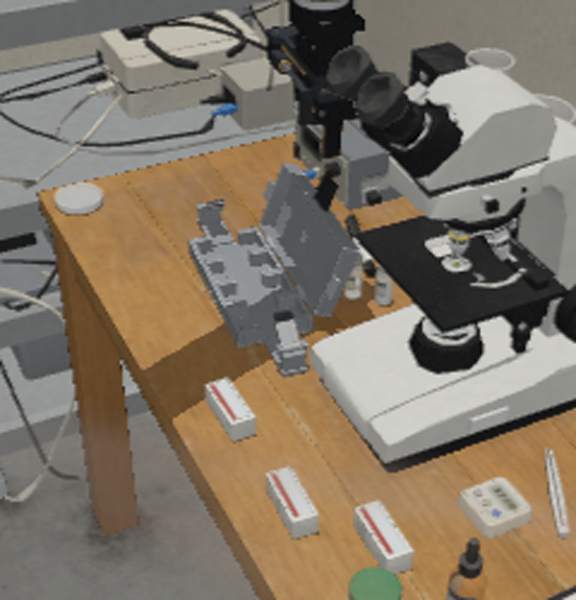

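The side view shows the lid standing open behind the tray with no fingers on it, and the three packs haven't moved. I'll go above pack A.

Call:
{"op": "carry_out", "data": {"moves": [[0.63,-0.09,-0.09,0,0,0],[0.63,-0.09,-0.09,0,0,0],[0.63,-0.09,-0.09,0,0,0],[0.63,-0.09,-0.09,0,0,0],[0.63,-0.09,-0.09,0,0,0],[0.63,-0.09,-0.09,0,0,0],[0.63,-0.09,-0.09,0,0,0],[0.63,-0.09,-0.09,0,0,0],[-0.02,-0.64,0,0,0,0],[-0.02,-0.64,0,0,0,0],[-0.02,-0.64,0,0,0,0],[-0.02,-0.64,0,0,0,0],[-0.02,-0.64,0,0,0,0],[-0.02,-0.64,0,0,0,0],[-0.02,-0.64,0,0,0,0],[-0.02,-0.64,0,0,0,0]]}}

```text
time: 12.95
ee_pos: [0.4115, -0.1764, 0.2561]
eef_rot: [0.054, 0.999, -0.0, 0.0]
ft_force: [0.6, 0.3, -0.4]
width: 0.0797
grip_force: 0.0
```

Call:
{"op": "carry_out", "data": {"moves": [[0,0,0.1,0,0,0.95],[0,0,0.1,0,0,0.95],[0,0,0.1,0,0,0.95],[0,0,0.1,0,0,0.95],[0,0,0.1,0,0,0.95],[0,0,0.2,0,0,0.95],[0,0,0.2,0,0,0.95],[0,0,0.2,0,0,0.95],[0,0,0.2,0,0,0.95],[0,0,0.1,0,0,0.95],[0,0,0.1,0,0,0.95],[0,0,0,0,0,0]], "fingers": 60}}

```text
time: 14.45
ee_pos: [0.4115, -0.1756, 0.1958]
eef_rot: [0.706, 0.708, -0.0, 0.0]
ft_force: [0.2, -0.5, -0.5]
width: 0.0601
grip_force: 0.0
```

```bash
cat >> h.py <<'E'
def packs(n,xm=.55):
    c=viewer.camera(n);P=cloud(c);v=cv2.cvtColor(c["pixels"],cv2.COLOR_RGB2HSV);x,y,z=np.moveaxis(P,-1,0)
    red=((v[...,0]<8)|(v[...,0]>172))&(v[...,1]>90)
    w=((v[...,2]>90)&(v[...,1]<60)|red)&(z>.022)&(z<.036)&(x<xm)&(x>.33)
    w=cv2.morphologyEx(w.astype(np.uint8),cv2.MORPH_OPEN,np.ones((3,3)))
    for b in blobs(w,80):
        q=P[b];print(n,"pack?",b.sum(),q.mean(0).round(4),rect(q))
    return c,P
E
python3 - <<'E'
from h import *
c,P=packs("wrist");save("w2.png",c["pixels"])
go((.414,-.174,.02,None))
c=viewer.camera("side");P=cloud(c)
m=(P[...,0]>.45)&(P[...,0]<.58)&(P[...,1]<-.2)&(P[...,1]>-.4)&(P[...,2]>.05)
for lo in np.arange(.05,.5,.05):
    q=P[m&(P[...,2]>lo)&(P[...,2]<lo+.05)]
    if len(q)>3:print(round(lo,2),len(q),q.min(0).round(3),q.max(0).round(3))
E
```

```text
wrist pack? 1246 [ 0.4858 -0.0485  0.0241] (array([491. , -43.2]), array([36.5, 31.9]), 84.6)
wrist pack? 109 [ 0.5476 -0.0619  0.0242] (array([547.5, -61.6]), array([10.4,  4.7]), 89.9)
wrist pack? 380 [ 0.5173 -0.1314  0.0305] (array([ 517.5, -131.1]), array([29.5,  8.1]), -6.7)
wrist pack? 3899 [ 0.4133 -0.1729  0.0286] (array([ 413.2, -174.8]), array([78.2, 29.8]), -89.1)
wrist pack? 1342 [ 0.4154 -0.3186  0.0286] (array([ 415.3, -319.6]), array([38.7, 29.8]), 86.9)
t 14.5 at [ 0.4116 -0.1756  0.196 ] yaw 90.32 tilt 0.02 F [-0.3 -0.1 -0.2] w 0.0599 g 0.0
(0.414, -0.174, 0.02, None) shift total [0.04 0.06 4.4 ] rot total [0. 0. 0.] min rows 5
0.05 1069 [ 0.518 -0.352  0.05 ] [ 0.58  -0.2    0.079]
0.25 220 [ 0.45  -0.214  0.253] [ 0.506 -0.2    0.298]
0.3 77 [ 0.575 -0.301  0.306] [ 0.58  -0.221  0.349]
0.35 316 [ 0.537 -0.31   0.352] [ 0.58  -0.212  0.4  ]
0.4 808 [ 0.505 -0.311  0.4  ] [ 0.58  -0.201  0.45 ]
0.45 182 [ 0.525 -0.31   0.45 ] [ 0.548 -0.203  0.464]
```

View pics/w2.png

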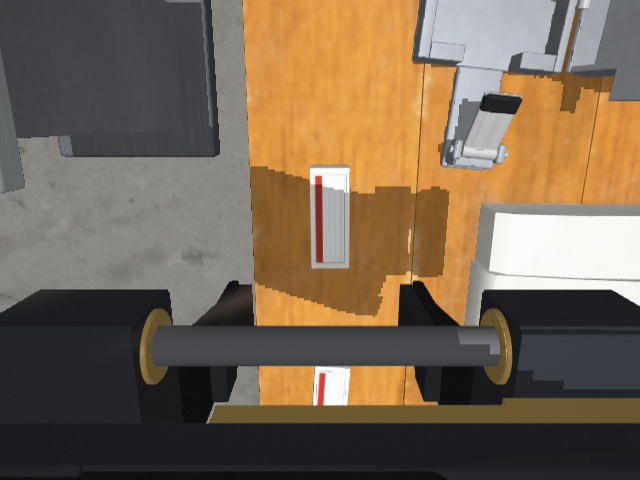

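The wrist view shows pack A at (330,217), squarely below the jaws. I'll grasp it.

Call:
{"op": "carry_out", "data": {"moves": [[0.02,0.05,0.5,0,0,0],[0,0,0.7,0,0,0],[0,0,0.7,0,0,0],[0,0,0.7,0,0,0],[0,0,0.7,0,0,0],[0,0,0.6,0,0,0],[0,0,0.5,0,0,0],[0,0,0,0,0,0]]}}

```text
time: 15.55
ee_pos: [0.4129, -0.1745, 0.019]
eef_rot: [0.705, 0.709, -0.0, -0.001]
ft_force: [-0.3, -0.2, -0.1]
width: 0.0596
grip_force: 0.0
```

Call:
{"op": "carry_out", "data": {"moves": [[0,0,0,0,0,0],[0,0,0,0,0,0],[0,0,0,0,0,0],[0,0,0,0,0,0],[0,0,0,0,0,0],[0,0,-0.2,0,0,0],[0,0,-0.6,0,0,0],[0,0,-0.7,0,0,0],[0,0,-0.7,0,0,0],[0,0,-0.7,0,0,0],[0,0,-0.6,0,0,0],[0,0,0,0,0,0]], "fingers": 20, "force": 20}}

```text
time: 17.05
ee_pos: [0.4144, -0.1751, 0.1613]
eef_rot: [0.706, 0.708, 0.0, 0.002]
ft_force: [-0.4, 0.6, -2.2]
width: 0.03
grip_force: 20.0
```

Run:
```python
from h import *
C=np.array([.5346,.0467]);a=np.radians(-5.6)
ex=np.array([np.cos(a),np.sin(a)]);ey=np.array([-ex[1],ex[0]])
for k in range(4):print("slot",k+1,(C+ey*(81-54*k)/1000).round(4))
s=C+ey*.081
go((.40,s[1],.15,None),(.40,s[1],.15,174.4),(*s,.15,174.4))
```

```text
slot 1 [0.5425 0.1273]
slot 2 [0.5372 0.0736]
slot 3 [0.532  0.0198]
slot 4 [ 0.5267 -0.0339]
t 17.05 at [ 0.4144 -0.1751  0.1613] yaw 90.15 tilt 0.18 F [-0.4  0.6 -2.2] w 0.03 g 20.0
(0.4, np.float64(0.12731341939852833), 0.15, None) shift total [ 7.56 -0.34  0.27] rot total [0.02 0.01 0.  ] min rows 8
(0.4, np.float64(0.12731341939852833), 0.15, 174.4) shift total [0. 0. 0.] rot total [ 1.000e-02  2.000e-02 -1.053e+01] min rows 11
(np.float64(0.542504214880491), np.float64(0.12731341939852833), 0.15, 174.4) shift total [-3.55  0.35  0.  ] rot total [0. 0. 0.] min rows 4
```

Call:
{"op": "carry_out", "data": {"moves": [[0.756,-0.034,0.03,0,0,0],[0.756,-0.034,0.03,0,0,0],[0.756,-0.034,0.03,0,0,0],[0.756,-0.034,0.03,0,0,0],[0.756,-0.034,0.03,0,0,0],[0.756,-0.034,0.03,0,0,0],[0.756,-0.034,0.03,0,0,0],[0.756,-0.034,0.03,0,0,0],[0.756,-0.034,0.03,0,0,0],[0.756,-0.034,0.03,0,0,0]]}}

```text
time: 18.3
ee_pos: [0.3984, 0.1283, 0.1467]
eef_rot: [0.706, 0.708, -0.001, -0.0]
ft_force: [0.7, -0.3, -1.4]
width: 0.03
grip_force: 20.0
```

Call:
{"op": "carry_out", "data": {"moves": [[0,0,0,0,0,-0.957],[0,0,0,0,0,-0.957],[0,0,0,0,0,-0.957],[0,0,0,0,0,-0.957],[0,0,0,0,0,-0.957],[0,0,0,0,0,-0.957],[0,0,0,0,0,-0.957],[0,0,0,0,0,-0.957],[0,0,0,0,0,-0.957],[0,0,0,0,0,-0.957],[0,0,0,0,0,-0.957],[-0.6,0.06,0,0,0,0],[-0.6,0.06,0,0,0,0],[-0.6,0.06,0,0,0,0],[-0.6,0.06,0,0,0,0],[-0.6,0.06,0,0,0,0],[-0.55,0.06,0,0,0,0],[0,0,0,0,0,0]]}}

```text
time: 20.55
ee_pos: [0.5421, 0.1278, 0.1461]
eef_rot: [0.049, 0.999, 0.0, -0.001]
ft_force: [-0.4, 0.2, -1.5]
width: 0.0299
grip_force: 20.0
```

Run:
```python
from h import *
go((.5425,.1273,.045,174.4))
c=viewer.camera("wrist");save("w3.png",c["pixels"]);P=cloud(c);x,y,z=np.moveaxis(P,-1,0)
m=(z>.018)&(z<.030)&(x>.45)&(x<.62)&(y>-.1)&(y<.2)
cv2.imwrite("pics/m3.png",(m*255).astype(np.uint8))
for b in blobs(m,300):print("rim",b.sum(),P[b].mean(0).round(4),rect(P[b]))
f=(z>-.002)&(z<.008)&(x>.49)&(x<.58)&(y>-.06)&(y<.16)
f=cv2.erode(f.astype(np.uint8),np.ones((3,3)))
for b in blobs(f,200):print("floor",b.sum(),P[b].mean(0).round(4),rect(P[b]))
q=(z>.07)&(z<.2)&(x>.48)&(x<.62)&(y>.05)&(y<.2)
for b in blobs(q,200):print("held",b.sum(),P[b].mean(0).round(4),rect(P[b]))
```

```text
t 20.55 at [0.5421 0.1278 0.1461] yaw 174.34 tilt 0.13 F [-0.4  0.2 -1.5] w 0.0299 g 20.0
(0.5425, 0.1273, 0.045, 174.4) shift total [-0.02 -0.01  2.53] rot total [ 0.   -0.02 -0.01] min rows 3
rim 8841 [0.495  0.0483 0.0241] (array([499.9,  50.1]), array([224.4,  32.2]), 84.5)
rim 1152 [ 0.5619 -0.0583  0.0233] (array([561.1, -53.4]), array([30.5, 30.2]), 83.5)
rim 495 [ 0.5564 -0.0081  0.0234] (array([557.5,  -9.1]), array([14.7, 14.6]), -8.3)
rim 468 [0.5616 0.0451 0.0236] (array([562.7,  44.5]), array([14.6, 14.1]), -5.9)
floor 19161 [0.5327 0.0191 0.0044] (array([533.9,  19.4]), array([160.8,  84.1]), 86.0)
floor 1758 [0.5138 0.1301 0.0043] (array([514. , 130.4]), array([39. , 21.8]), 84.2)
held 12219 [0.5197 0.1292 0.1534] (array([519.9, 129. ]), array([54.4, 38.4]), 85.1)
held 1192 [0.5401 0.1091 0.1853] (array([537.8, 109.9]), array([25.2,  5.6]), -2.9)
held 3066 [0.5633 0.125  0.1543] (array([563.8, 124.9]), array([30.3, 18.8]), 85.9)
held 1186 [0.5438 0.1451 0.1852] (array([541.2, 144.8]), array([24.4,  5.3]), -7.4)
```

View pics/w3.png

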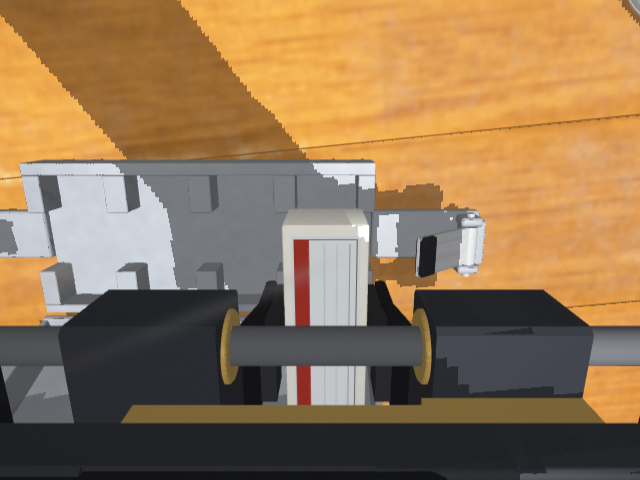

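The wrist view shows the held pack at (325,310), squarely over slot 1 and aligned with the tray. I'll lower it.

Call:
{"op": "carry_out", "data": {"moves": [[-0.02,-0.01,0.4,0,0,0],[0,0,0.5,0,0,0],[0,0,0.5,0,0,0],[0,0,0.5,0,0,0],[0,0,0.4,0,0,0],[0,0,0.3,0,0,0],[0,0,0.2,0,0,0],[0,0,0.12,0,0,0],[0,0,0.12,0,0,0],[0,0,0,0,0,0]]}}

```text
time: 21.85
ee_pos: [0.5427, 0.1274, 0.0261]
eef_rot: [0.049, 0.999, -0.0, -0.0]
ft_force: [-0.6, -0.2, -1.4]
width: 0.03
grip_force: 20.0
```

Call:
{"op": "carry_out", "data": {"moves": [[0,0,0.06,0,0,0],[0,0,0,0,0,0]]}}

```text
time: 22.1
ee_pos: [0.5431, 0.1275, 0.0242]
eef_rot: [0.049, 0.999, -0.0, 0.0]
ft_force: [-0.1, -0.6, 1.9]
width: 0.0298
grip_force: 20.0
```

Call:
{"op": "carry_out", "data": {"moves": [[0,0,0,0,0,0],[0,0,0,0,0,0],[0,0,-0.3,0,0,0],[0,0,-0.6,0,0,0],[0,0,-0.7,0,0,0],[0,0,-0.7,0,0,0],[0,0,-0.7,0,0,0],[0,0,0,0,0,0]], "fingers": 40}}

```text
time: 23.1
ee_pos: [0.544, 0.128, 0.1466]
eef_rot: [0.049, 0.999, 0.0, 0.002]
ft_force: [-0.4, 1.0, 0.2]
width: 0.0399
grip_force: 0.0
```

```bash
cat >> h.py <<'E'
C=np.array([.535,.0467]);_a=np.radians(-5.6)
EX=np.array([np.cos(_a),np.sin(_a)]);EY=np.array([-EX[1],EX[0]])
SL=[C+EY*(81-54*k)/1000 for k in range(4)]
def incase(p): d=np.array(p)[:2]-C;return (np.array([d@EX,d@EY])*1000).round(1)
E
python3 - <<'E'
from h import *
for n in("side","wrist"):
    c,P=packs(n,.62)
    v=cv2.cvtColor(c["pixels"],cv2.COLOR_RGB2HSV);red=((v[...,0]<8)|(v[...,0]>172))&(v[...,1]>90)&(P[...,0]<.62)&(P[...,2]>.02)&(P[...,2]<.045)
    for b in blobs(red,8):print("red",P[b].mean(0).round(4),incase(P[b].mean(0)))
go((.40,.02,.155,None),(.375,-.29,.15,None),(.375,-.29,.15,87),(.4145,-.34,.10,87))
E
```

```text
side pack? 162 [0.5404 0.1251 0.03  ] (array([544. , 132.8]), array([85. , 56.1]), -5.8)
side pack? 168 [0.5956 0.0141 0.0277] (array([596.7,  15.5]), array([136.9,  36.8]), 74.9)
side pack? 223 [ 0.4152 -0.3434  0.0279] (array([ 413.9, -338.1]), array([82.9, 31.9]), 86.6)
side pack? 249 [ 0.4788 -0.4316  0.0277] (array([ 477.2, -425.7]), array([83.5, 31.4]), 87.0)
red [ 0.4069 -0.3382  0.0278] [ -89.9 -395.6]
red [ 0.4709 -0.4249  0.0278] [ -17.8 -475.6]
wrist pack? 8361 [0.4952 0.0512 0.0243] (array([500. ,  49.9]), array([224.8,  31.9]), 84.4)
wrist pack? 5577 [0.5382 0.1272 0.0324] (array([540.8, 126.9]), array([78.5, 30. ]), -5.4)
wrist pack? 305 [0.5531 0.2257 0.0303] (array([552.6, 225.1]), array([29. ,  7.6]), -6.3)
wrist pack? 703 [ 0.5596 -0.0617  0.0243] (array([560.1, -61.6]), array([30. , 13.7]), -1.1)
wrist pack? 440 [ 0.5572 -0.009   0.0243] (array([557.4,  -9.5]), array([14.9, 14.8]), -8.6)
wrist pack? 691 [0.57   0.0484 0.0241] (array([571.6,  49.2]), array([38.3, 18.8]), 27.7)
wrist pack? 3181 [0.5868 0.1198 0.0258] (array([583.4, 121.9]), array([64.9, 40.3]), 84.3)
wrist pack? 124 [0.5909 0.0519 0.0283] (array([591.9,  52.4]), array([9.2, 8.4]), 82.6)
red [0.5395 0.1187 0.0326] [-2.6 72.1]
t 23.2 at [0.5427 0.1274 0.144 ] yaw 174.36 tilt 0.04 F [ 0.8 -0.4  0.5] w 0.04 g 0.0
(0.4, 0.02, 0.155, None) shift total [ 3.29 -3.02 -0.28] rot total [-0.  0. -0.] min rows 4
(0.375, -0.29, 0.15, None) shift total [-0.14 -7.77  0.13] rot total [-0.  0. -0.] min rows 8
(0.375, -0.29, 0.15, 87) shift total [0. 0. 0.] rot total [ 0.    0.   10.92] min rows 11
(0.4145, -0.34, 0.1, 87) shift total [-1.2   1.05  1.25] rot total [0. 0. 0.] min rows 2
```

Pack A is flat in slot 1, with its top at 32 mm and about 2 mm off centre. On to pack B.

Call:
{"op": "carry_out", "data": {"moves": [[0.55,-0.5,-0.05,0,0,0],[0.55,-0.5,-0.05,0,0,0],[0.55,-0.5,-0.05,0,0,0],[0.55,-0.5,-0.05,0,0,0],[0.55,-0.5,-0.05,0,0,0],[0.55,-0.5,-0.05,0,0,0],[-0.01,-0.7,0.01,0,0,0],[-0.01,-0.7,0.01,0,0,0],[-0.01,-0.7,0.01,0,0,0],[-0.01,-0.7,0.01,0,0,0],[-0.01,-0.7,0.01,0,0,0],[-0.01,-0.7,0.01,0,0,0],[-0.01,-0.7,0.01,0,0,0],[-0.01,-0.7,0.01,0,0,0],[-0.01,-0.7,0.01,0,0,0],[-0.01,-0.7,0.01,0,0,0],[-0.01,-0.7,0.01,0,0,0]], "fingers": 60}}

```text
time: 25.32
ee_pos: [0.3731, -0.2865, 0.1504]
eef_rot: [0.049, 0.999, 0.0, -0.001]
ft_force: [0.1, 0.5, 0.4]
width: 0.0599
grip_force: 0.0
```

Call:
{"op": "carry_out", "data": {"moves": [[0,0,0,0,0,0.99],[0,0,0,0,0,0.99],[0,0,0,0,0,0.99],[0,0,0,0,0,0.99],[0,0,0,0,0,0.99],[0,0,0,0,0,0.99],[0,0,0,0,0,0.99],[0,0,0,0,0,0.99],[0,0,0,0,0,0.99],[0,0,0,0,0,0.99],[0,0,0,0,0,0.99],[-0.6,0.5,0,0,0,0],[-0.6,0.5,0,0,0,0],[0,0,0,0,0,0]]}}

```text
time: 27.08
ee_pos: [0.4115, -0.3367, 0.1501]
eef_rot: [0.724, 0.69, 0.0, -0.001]
ft_force: [-1.0, 0.0, -0.0]
width: 0.0599
grip_force: 0.0
```

Run:
```python
from h import *
c,P=packs("wrist",.55)
go((.4142,-.3395,.0195,87),(.4142,-.3395,.12,None))
```

```text
wrist pack? 5104 [ 0.4144 -0.3379  0.0286] (array([ 414.4, -340.1]), array([77.8, 29.4]), 86.7)
wrist pack? 160 [ 0.4897 -0.3902  0.0272] (array([ 490.4, -390. ]), array([13.7,  7.2]), -44.8)
wrist pack? 482 [ 0.4663 -0.4514  0.0283] (array([ 467.6, -449.9]), array([29.9, 13.1]), -87.3)
t 27.12 at [ 0.411  -0.3356  0.1501] yaw 87.23 tilt 0.13 F [0.2 0.2 0.8] w 0.06 g 0.0
(0.4142, -0.3395, 0.0195, 87) shift total [-0.1   0.09  3.27] rot total [-0.01 -0.01  0.03] min rows 4
(0.4142, -0.3395, 0.12, None) shift total [ 0.    0.   -2.51] rot total [0. 0. 0.] min rows 3
```

Call:
{"op": "carry_out", "data": {"moves": [[-0.1,0.09,0.3,0,0,0],[0,0,0.6,0,0,0],[0,0,0.7,0,0,0],[0,0,0.7,0,0,0],[0,0,0.6,0,0,0],[0,0,0.37,0,0,0],[0,0,0,0,0,0]]}}

```text
time: 28.0
ee_pos: [0.4141, -0.3393, 0.0195]
eef_rot: [0.724, 0.69, -0.0, -0.001]
ft_force: [0.1, 0.7, -0.6]
width: 0.0601
grip_force: 0.0
```

Call:
{"op": "carry_out", "data": {"moves": [[0,0,0,0,0,0],[0,0,0,0,0,0],[0,0,0,0,0,0],[0,0,0,0,0,0],[0,0,0,0,0,0],[0,0,-0.2,0,0,0],[0,0,-0.6,0,0,0],[0,0,-0.7,0,0,0],[0,0,-0.7,0,0,0],[0,0,-0.7,0,0,0],[0,0,-0.3,0,0,0]], "fingers": 20}}

```text
time: 29.38
ee_pos: [0.4152, -0.3403, 0.1502]
eef_rot: [0.724, 0.69, 0.0, 0.001]
ft_force: [-1.1, -0.1, -2.7]
width: 0.03
grip_force: 20.0
```

Run:
```python
from h import *
s=SL[2]
go((.38,-.20,.15,None),(.40,s[1],.15,None),(.40,s[1],.15,174.4),(*s,.15,174.4),(*s,.024,174.4))
```

```text
t 29.38 at [ 0.4152 -0.3403  0.1502] yaw 87.25 tilt 0.12 F [-1.1 -0.1 -2.7] w 0.03 g 20.0
(0.38, -0.2, 0.15, None) shift total [ 3.46 -1.05 -0.  ] rot total [0.01 0.01 0.  ] min rows 4
(0.4, np.float64(0.019828860200490555), 0.15, None) shift total [ 5.51  0.24 -0.01] rot total [0.01 0.01 0.  ] min rows 6
(0.4, np.float64(0.019828860200490555), 0.15, 174.4) shift total [0. 0. 0.] rot total [  0.     0.02 -10.89] min rows 11
(np.float64(0.532365261706503), np.float64(0.019828860200490555), 0.15, 174.4) shift total [-3.29  0.32  0.  ] rot total [0. 0. 0.] min rows 4
(np.float64(0.532365261706503), np.float64(0.019828860200490555), 0.024, 174.4) shift total [0.   0.   3.15] rot total [0. 0. 0.] min rows 4
```

Call:
{"op": "carry_out", "data": {"moves": [[0.69,-0.21,0,0,0,0],[0.69,-0.21,0,0,0,0],[0.69,-0.21,0,0,0,0],[0.69,-0.21,0,0,0,0],[0.69,-0.21,0,0,0,0],[0.69,0.03,0,0,0,0],[0.69,0.03,0,0,0,0],[0.69,0.03,0,0,0,0],[0.69,0.03,0,0,0,0],[0.69,0.03,0,0,0,0],[0.69,0.03,0,0,0,0],[0.69,0.03,0,0,0,0],[0.69,0.03,0,0,0,0]]}}

```text
time: 31.0
ee_pos: [0.3992, 0.0208, 0.1481]
eef_rot: [0.724, 0.69, -0.0, -0.0]
ft_force: [0.3, -0.4, -1.3]
width: 0.0299
grip_force: 20.0
```

Call:
{"op": "carry_out", "data": {"moves": [[0,0,0,0,0,-0.99],[0,0,0,0,0,-0.99],[0,0,0,0,0,-0.99],[0,0,0,0,0,-0.99],[0,0,0,0,0,-0.99],[0,0,0,0,0,-0.99],[0,0,0,0,0,-0.99],[0,0,0,0,0,-0.99],[0,0,0,0,0,-0.99],[0,0,0,0,0,-0.99],[0,0,0,0,0,-0.99],[-0.55,0.05,0,0,0,0],[-0.55,0.05,0,0,0,0],[-0.55,0.05,0,0,0,0],[-0.55,0.05,0,0,0,0],[-0.55,0.05,0,0,0,0],[-0.55,0.05,0,0,0,0],[0,0,0,0,0,0]]}}

```text
time: 33.25
ee_pos: [0.5326, 0.019, 0.1477]
eef_rot: [0.049, 0.999, 0.0, -0.001]
ft_force: [0.1, 0.1, -1.7]
width: 0.0298
grip_force: 20.0
```

Run:
```python
from h import *
s=SL[2]
go((*s,.024,174.4))
```

```text
t 33.25 at [0.5326 0.019  0.1477] yaw 174.36 tilt 0.09 F [ 0.1  0.1 -1.7] w 0.0298 g 20.0
(np.float64(0.532365261706503), np.float64(0.019828860200490555), 0.024, 174.4) shift total [0.   0.02 3.09] rot total [ 0.01 -0.01 -0.  ] min rows 4
```

Call:
{"op": "carry_out", "data": {"moves": [[0,0.02,0.4,0,0,0],[0,0,0.5,0,0,0],[0,0,0.5,0,0,0],[0,0,0.5,0,0,0],[0,0,0.4,0,0,0],[0,0,0.3,0,0,0],[0,0,0.2,0,0,0],[0,0,0.15,0,0,0],[0,0,0.14,0,0,0],[0,0,0,0,0,0]]}}

```text
time: 34.5
ee_pos: [0.5325, 0.0198, 0.025]
eef_rot: [0.049, 0.999, -0.0, 0.0]
ft_force: [-0.6, 0.4, -2.1]
width: 0.0297
grip_force: 20.0
```

Call:
{"op": "carry_out", "data": {"moves": [[0,0,0,0,0,0],[0,0,0,0,0,0],[0,0,-0.3,0,0,0],[0,0,-0.6,0,0,0],[0,0,-0.7,0,0,0],[0,0,-0.7,0,0,0],[0,0,-0.7,0,0,0],[0,0,0,0,0,0]], "fingers": 40}}

```text
time: 35.5
ee_pos: [0.5337, 0.02, 0.1479]
eef_rot: [0.049, 0.999, -0.0, 0.002]
ft_force: [0.2, -0.4, -0.0]
width: 0.0402
grip_force: 0.0
```

Run:
```python
from h import *
for n in("side","wrist"): packs(n,.62)
go((.40,.02,.155,None),(.375,-.29,.155,None),(.43,-.36,.155,None),(.43,-.36,.155,87),(.478,-.4255,.155,87))
```

```text
side pack? 147 [0.537  0.1302 0.0305] (array([536.7, 133.2]), array([80.2, 38.1]), -2.1)
side pack? 164 [0.597  0.0615 0.027 ] (array([597.9,  53.2]), array([183.5,  41.1]), 88.2)
side pack? 199 [0.5281 0.0181 0.0297] (array([528.4,  19.7]), array([84.7, 66.3]), -2.7)
side pack? 241 [ 0.4789 -0.4309  0.0279] (array([ 477.5, -425.6]), array([79.1, 31.9]), 86.2)
wrist pack? 14258 [0.5133 0.085  0.0274] (array([527.7,  47.7]), array([224.1,  87.1]), 84.4)
wrist pack? 5567 [0.5281 0.0194 0.0324] (array([530.3,  19.1]), array([78. , 30.1]), -5.9)
wrist pack? 203 [ 0.5191 -0.1325  0.0304] (array([ 518.8, -131.3]), array([26.4,  7.1]), -5.8)
wrist pack? 619 [ 0.5612 -0.0577  0.0241] (array([562.2, -57.6]), array([36.9, 19.4]), 30.5)
wrist pack? 3373 [0.5764 0.0142 0.0256] (array([573.4,  16. ]), array([68.1, 41.4]), 84.5)
wrist pack? 430 [0.5683 0.0978 0.0241] (array([568.5,  98. ]), array([15.3, 14.1]), -5.4)
wrist pack? 230 [0.5858 0.0802 0.024 ] (array([586.1,  79.5]), array([19.5,  6.2]), 83.7)
wrist pack? 137 [ 0.5806 -0.0562  0.0282] (array([582.3, -55.8]), array([10.4,  9.9]), 80.2)
wrist pack? 145 [0.5945 0.0835 0.028 ] (array([595.5,  82.5]), array([10.9,  9.3]), 82.3)
t 35.6 at [0.5323 0.0197 0.1452] yaw 174.36 tilt 0.04 F [ 0.   0.3 -1.1] w 0.0402 g 0.0
(0.4, 0.02, 0.155, None) shift total [ 3.29 -0.32 -0.25] rot total [-0.  0. -0.] min rows 4
(0.375, -0.29, 0.155, None) shift total [-0.14 -7.77  0.  ] rot total [-0.  0. -0.] min rows 8
(0.43, -0.36, 0.155, None) shift total [-1.54 -1.61  0.  ] rot total [-0.  0. -0.] min rows 2
(0.43, -0.36, 0.155, 87) shift total [0. 0. 0.] rot total [0.000e+00 1.000e-02 1.092e+01] min rows 11
(0.478, -0.4255, 0.155, 87) shift total [-1.57  1.28  0.  ] rot total [0. 0. 0.] min rows 2
```

Run:
```python
from h import *
for n in("top","side"):
    c=viewer.camera(n);P=cloud(c);x,y,z=np.moveaxis(P,-1,0)
    m=(z>.035)&(z<.13)&(x>.38)&(x<.64)&(y>-.62)&(y<-.36)
    for b in blobs(m,15):
        q=P[b];print(n,b.sum(),"min",q.min(0).round(3),"max",q.max(0).round(3),rect(q))
```

```text
top 118 min [ 0.492 -0.549  0.036] max [ 0.526 -0.517  0.114] (array([ 507.1, -529.7]), array([34.6, 28.6]), 37.7)
top 263 min [ 0.388 -0.543  0.035] max [ 0.44  -0.49   0.085] (array([ 414. , -516.4]), array([53.9, 50.5]), -76.8)
side 299 min [ 0.489 -0.553  0.035] max [ 0.525 -0.519  0.107] (array([ 505.9, -538.4]), array([36. , 30.3]), -40.2)
side 547 min [ 0.388 -0.547  0.035] max [ 0.441 -0.49   0.075] (array([ 413.9, -520.2]), array([52.5, 51.7]), -64.4)
```

Call:
{"op": "carry_out", "data": {"moves": [[0.66,-0.06,-0.05,0,0,0],[0.66,-0.06,-0.05,0,0,0],[0.66,-0.06,-0.05,0,0,0],[0.66,-0.06,-0.05,0,0,0],[0.66,-0.06,-0.05,0,0,0],[-0.01,-0.78,0,0,0,0],[-0.01,-0.78,0,0,0,0],[-0.01,-0.78,0,0,0,0],[-0.01,-0.78,0,0,0,0],[-0.01,-0.78,0,0,0,0],[-0.01,-0.78,0,0,0,0],[-0.01,-0.78,0,0,0,0],[-0.01,-0.78,0,0,0,0],[-0.01,-0.78,0,0,0,0],[-0.01,-0.78,0,0,0,0],[-0.19,-0.68,0,0,0,0],[-0.19,-0.68,0,0,0,0],[-0.19,-0.68,0,0,0,0],[-0.19,-0.68,0,0,0,0],[-0.19,-0.68,0,0,0,0]], "fingers": 60}}

```text
time: 38.2
ee_pos: [0.3973, -0.4297, 0.1539]
eef_rot: [0.049, 0.999, 0.001, -0.001]
ft_force: [-0.1, 0.6, 0.5]
width: 0.0601
grip_force: 0.0
```

Call:
{"op": "carry_out", "data": {"moves": [[0,0,0,0,0,0.99],[0,0,0,0,0,0.99],[0,0,0,0,0,0.99],[0,0,0,0,0,0.99],[0,0,0,0,0,0.99],[0,0,0,0,0,0.99],[0,0,0,0,0,0.99],[0,0,0,0,0,0.99],[0,0,0,0,0,0.99],[0,0,0,0,0,0.99],[0,0,0,0,0,0.99],[0,0,0,0,0,0]]}}

```text
time: 39.7
ee_pos: [0.3973, -0.4288, 0.1541]
eef_rot: [0.724, 0.69, -0.0, -0.001]
ft_force: [-0.3, 0.1, -0.4]
width: 0.0599
grip_force: 0.0
```

Run:
```python
from h import *
go((.478,-.4255,.15,87)); print(read_state()["joint_positions"].round(2))
c=viewer.camera("side");save("s4.png",c["pixels"])
```

```text
t 39.7 at [ 0.3973 -0.4288  0.1541] yaw 87.31 tilt 0.09 F [-0.3  0.1 -0.4] w 0.0599 g 0.0
(0.478, -0.4255, 0.15, 87) shift total [0.18 2.01 0.1 ] rot total [-0.01 -0.01  0.04] min rows 3
[ 0.79  0.3  -0.05  1.67  0.02  1.17  0.69]
```

View pics/s4.png

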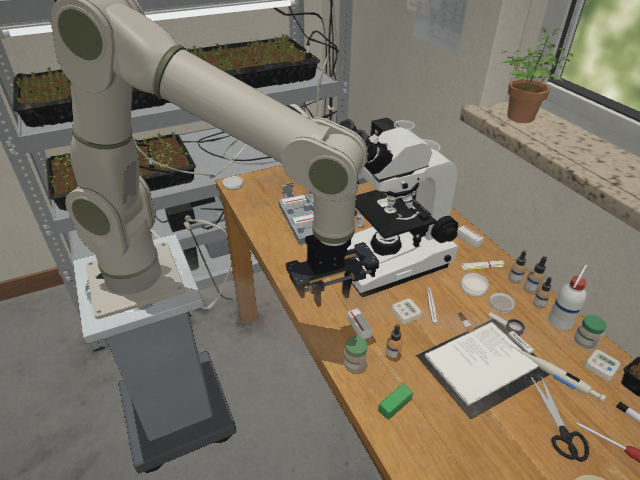

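The side view shows the arm clear of the microscope. Pack C is at (358,323) and may have shifted, so I'll measure it up close.

Run:
```python
from h import *
packs("wrist",.55);packs("side",.55)
```

```text
wrist pack? 5299 [ 0.4771 -0.4246  0.0284] (array([ 477.8, -426.3]), array([77.7, 30.4]), 87.7)
wrist pack? 218 [ 0.4164 -0.4938  0.0271] (array([ 417.1, -494.3]), array([25.9,  3.9]), -3.9)
side pack? 97 [0.5225 0.1315 0.0304] (array([522.6, 136.2]), array([49.5, 37.3]), -6.0)
side pack? 123 [0.5144 0.0152 0.0299] (array([518.9,  16.3]), array([65.8, 38.3]), 13.8)
side pack? 253 [ 0.4783 -0.428   0.0277] (array([ 477.3, -425.3]), array([79.7, 30.2]), 88.8)
```

Call:
{"op": "carry_out", "data": {"moves": [[0.04,0.5,0,0,0,0],[0.04,0.5,0,0,0,0],[0.04,0.5,0,0,0,0],[0.04,0.5,0,0,0,0],[0,0,0.4,0,0,0],[0,0,0.6,0,0,0],[0,0,0.7,0,0,0],[0,0,0.6,0,0,0],[0,0,0.4,0,0,0],[0,0,0,0,0,0]]}}

```text
time: 41.1
ee_pos: [0.4768, -0.4261, 0.0454]
eef_rot: [0.724, 0.69, -0.0, -0.001]
ft_force: [0.5, -1.0, -0.0]
width: 0.0598
grip_force: 0.0
```

Run:
```python
from h import *
packs("wrist",.55)
go((.4777,-.426,.0195,87.7))
```

```text
wrist pack? 8368 [ 0.4788 -0.4107  0.0286] (array([ 478.7, -412.3]), array([50.2, 30. ]), 87.7)
wrist pack? 1086 [ 0.4766 -0.4607  0.0286] (array([ 476.6, -460.7]), array([29.8,  9.4]), -1.2)
t 41.15 at [ 0.4775 -0.4266  0.0467] yaw 87.25 tilt 0.03 F [ 0.3  0.2 -0.4] w 0.0602 g 0.0
(0.4777, -0.426, 0.0195, 87.7) shift total [0.02 0.   0.68] rot total [-0.   -0.   -0.06] min rows 1
```

Call:
{"op": "carry_out", "data": {"moves": [[0.02,0,0.4,0,0,-0.06],[0,0,0.28,0,0,0],[0,0,0,0,0,0]]}}

```text
time: 41.52
ee_pos: [0.4772, -0.4253, 0.0185]
eef_rot: [0.721, 0.693, -0.0, -0.001]
ft_force: [0.5, 0.3, 1.3]
width: 0.0602
grip_force: 0.0
```

Call:
{"op": "carry_out", "data": {"moves": [[0,0,0,0,0,0],[0,0,0,0,0,0],[0,0,0,0,0,0],[0,0,0,0,0,0],[0,0,0,0,0,0],[0,0,-0.2,0,0,0],[0,0,-0.6,0,0,0],[0,0,-0.7,0,0,0],[0,0,-0.7,0,0,0],[0,0,-0.7,0,0,0],[0,0,-0.3,0,0,0],[0,-0.5,0,0,0,0],[0,-0.6,0,0,0,0],[0,-0.6,0,0,0,0],[0,-0.6,0,0,0,0]], "fingers": 20}}

```text
time: 43.4
ee_pos: [0.3847, -0.4219, 0.1471]
eef_rot: [0.721, 0.693, -0.0, -0.001]
ft_force: [-0.3, -1.2, -0.8]
width: 0.0299
grip_force: 20.0
```

Run:
```python
from h import *
s=SL[3]
go((.38,-.20,.15,None),(.40,s[1],.15,None),(.40,s[1],.15,174.4),(*s,.15,174.4),(*s,.024,174.4))
```

```text
t 43.4 at [ 0.3847 -0.4219  0.1471] yaw 87.72 tilt 0.07 F [-0.3 -1.2 -0.8] w 0.0299 g 20.0
(0.38, -0.2, 0.15, None) shift total [ 5.54 -0.34 -0.07] rot total [-0.01 -0.01  0.  ] min rows 6
(0.4, np.float64(-0.03391341939852833), 0.15, None) shift total [4.17 0.33 0.  ] rot total [-0.01 -0.01  0.  ] min rows 5
(0.4, np.float64(-0.03391341939852833), 0.15, 174.4) shift total [0. 0. 0.] rot total [-0.000e+00 -1.000e-02 -1.083e+01] min rows 11
(np.float64(0.5270957851195089), np.float64(-0.03391341939852833), 0.15, 174.4) shift total [-3.16  0.31  0.  ] rot total [0. 0. 0.] min rows 4
(np.float64(0.5270957851195089), np.float64(-0.03391341939852833), 0.024, 174.4) shift total [0.   0.   3.15] rot total [0. 0. 0.] min rows 4
```

Call:
{"op": "carry_out", "data": {"moves": [[0.69,-0.04,0,0,0,0],[0.69,-0.04,0,0,0,0],[0.69,-0.04,0,0,0,0],[0.69,-0.04,0,0,0,0],[0.69,-0.04,0,0,0,0],[0.69,-0.04,0,0,0,0],[0.69,-0.04,0,0,0,0],[0.69,-0.04,0,0,0,0],[0.7,0.06,0,0,0,0],[0.7,0.06,0,0,0,0],[0.7,0.06,0,0,0,0],[0.7,0.06,0,0,0,0],[0.7,0.06,0,0,0,0],[0.7,0.06,0,0,0,0]]}}

```text
time: 45.15
ee_pos: [0.4025, -0.0329, 0.1473]
eef_rot: [0.721, 0.693, -0.0, -0.0]
ft_force: [0.5, 0.0, -1.8]
width: 0.03
grip_force: 20.0
```

Call:
{"op": "carry_out", "data": {"moves": [[0,0,0,0,0,-0.985],[0,0,0,0,0,-0.985],[0,0,0,0,0,-0.985],[0,0,0,0,0,-0.985],[0,0,0,0,0,-0.985],[0,0,0,0,0,-0.985],[0,0,0,0,0,-0.985],[0,0,0,0,0,-0.985],[0,0,0,0,0,-0.985],[0,0,0,0,0,-0.985],[0,0,0,0,0,-0.985],[-0.53,0.05,0,0,0,0],[-0.53,0.05,0,0,0,0],[-0.53,0.05,0,0,0,0],[-0.53,0.05,0,0,0,0],[-0.53,0.05,0,0,0,0],[-0.53,0.05,0,0,0,0],[0,0,0,0,0,0]]}}

```text
time: 47.4
ee_pos: [0.531, -0.0341, 0.147]
eef_rot: [0.049, 0.999, 0.0, -0.0]
ft_force: [-1.5, -1.4, -1.7]
width: 0.0296
grip_force: 20.0
```

Run:
```python
from h import *
s=SL[3]
go((*s,.024,174.4))
```

```text
t 47.4 at [ 0.531  -0.0341  0.147 ] yaw 174.41 tilt 0.06 F [-1.5 -1.4 -1.7] w 0.0296 g 20.0
(np.float64(0.5270957851195089), np.float64(-0.03391341939852833), 0.024, 174.4) shift total [ 0.09 -0.01  3.07] rot total [ 0.   -0.01  0.  ] min rows 4
```

Call:
{"op": "carry_out", "data": {"moves": [[0.09,-0.01,0.4,0,0,0],[0,0,0.5,0,0,0],[0,0,0.5,0,0,0],[0,0,0.5,0,0,0],[0,0,0.4,0,0,0],[0,0,0.3,0,0,0],[0,0,0.2,0,0,0],[0,0,0.15,0,0,0],[0,0,0.13,0,0,0],[0,0,0,0,0,0]]}}

```text
time: 48.65
ee_pos: [0.5272, -0.0343, 0.0245]
eef_rot: [0.049, 0.999, -0.0, 0.0]
ft_force: [0.2, -0.1, -2.0]
width: 0.0297
grip_force: 20.0
```

Call:
{"op": "carry_out", "data": {"moves": [[0,0,0,0,0,0],[0,0,0,0,0,0],[0,0,-0.3,0,0,0],[0,0,-0.6,0,0,0],[0,0,-0.7,0,0,0],[0,0,-0.7,0,0,0],[0,0,-0.7,0,0,0],[0,0,0,0,0,0]], "fingers": 40}}

```text
time: 49.65
ee_pos: [0.5286, -0.0342, 0.1476]
eef_rot: [0.049, 0.999, -0.0, 0.002]
ft_force: [-0.4, 0.3, -0.7]
width: 0.0396
grip_force: 0.0
```

Call:
{"op": "carry_out", "data": {"moves": [[0.5,0,-0.3,0,0,0],[0.6,0,-0.6,0,0,0],[0.6,0,-0.6,0,0,0],[0.6,0,-0.6,0,0,0],[0.2,0,-0.2,0,0,0],[0,0,0,0,0,0]]}}

```text
time: 50.4
ee_pos: [0.4277, -0.0246, 0.2365]
eef_rot: [0.049, 0.999, -0.0, 0.0]
ft_force: [1.4, 0.3, -0.2]
width: 0.0402
grip_force: 0.0
```

Run:
```python
from h import *
c=viewer.camera("wrist");save("w5.png",c["pixels"]);P=cloud(c)
m=(P[...,2]>.029)&(P[...,2]<.038)&(P[...,0]>.47)&(P[...,0]<.6)&(P[...,1]>-.09)&(P[...,1]<.18)
for b in blobs(m,300):
    R_=rect(P[b]);print(b.sum(),P[b].mean(0).round(4),R_,incase(R_[0]/1000))
t=C+EX*.051;print("hinge",t)
# tab now (lid open): dark points high
v=cv2.cvtColor(c["pixels"],cv2.COLOR_RGB2HSV)
for n in("side","top"):
    c=viewer.camera(n);P=cloud(c);v=cv2.cvtColor(c["pixels"],cv2.COLOR_RGB2HSV)
    d=(v[...,2]<80)&(P[...,2]>.11)&(P[...,2]<.2)&(P[...,0]>.58)&(P[...,0]<.68)&(P[...,1]>-.02)&(P[...,1]<.1)
    for b in blobs(d,15):print(n,"tab",b.sum(),P[b].mean(0).round(3),P[b].min(0).round(3),P[b].max(0).round(3))
go()
```

```text
466 [0.5056 0.135  0.032 ] (array([505.8, 135.5]), array([30.4, 12.9]), 85.9) [-37.7  85.5]
405 [0.5039 0.0159 0.0319] (array([513.1,  20.7]), array([45.1, 30.1]), -5.7) [-19.3 -28. ]
1559 [ 0.5075 -0.0332  0.0323] (array([508.2, -33.5]), array([44.6, 29.6]), -5.0) [-18.8 -82.4]
hinge [0.5857566  0.04172327]
side tab 91 [0.642 0.034 0.136] [0.633 0.014 0.116] [0.652 0.061 0.154]
top tab 115 [0.642 0.036 0.135] [0.633 0.017 0.113] [0.651 0.056 0.161]
t 50.55 at [ 0.4276 -0.0246  0.2355] yaw 174.41 tilt 0.09 F [ 1.1 -0.5 -0.1] w 0.0401 g 0.0
```

View pics/w5.png

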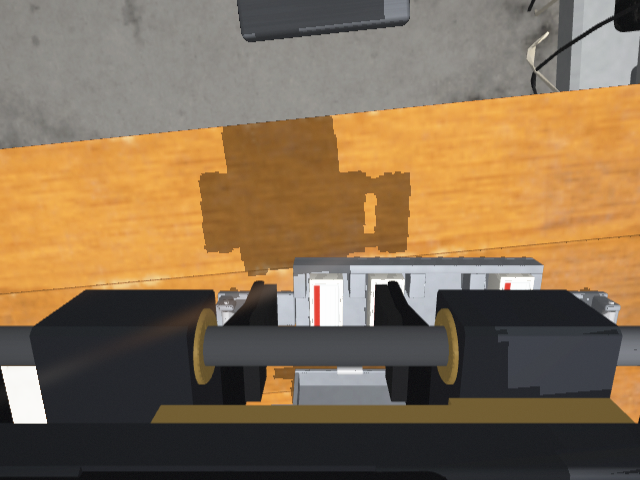

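The wrist view shows all three packs seated in the tray, in slots 1, 3 and 4. Their tops are at 32 mm. Now I'll go to the open lid's tab.

Call:
{"op": "carry_out", "data": {"moves": [[-0.66,0.254,-0.08,0,0,0],[-0.66,0.254,-0.08,0,0,0],[-0.66,0.254,-0.08,0,0,0],[-0.66,0.254,-0.08,0,0,0],[-0.66,0.254,-0.08,0,0,0],[-0.66,0.254,-0.08,0,0,0],[-0.66,0.254,-0.08,0,0,0],[-0.66,0.254,-0.08,0,0,0],[0,0,0,0,0,0],[0,0,0.6,0,0,0],[0,0,0.6,0,0,0],[0,0,0,0,0,0]], "fingers": 80}}

```text
time: 52.05
ee_pos: [0.6442, 0.0352, 0.2115]
eef_rot: [0.049, 0.999, -0.0, -0.002]
ft_force: [0.6, -0.7, 0.5]
width: 0.0803
grip_force: 0.0
```

Run:
```python
from h import *
go((.6458,.0358,.142,174.4))
```

```text
t 52.05 at [0.6442 0.0352 0.2115] yaw 174.4 tilt 0.27 F [ 0.6 -0.7  0.5] w 0.0803 g 0.0
(0.6458, 0.0358, 0.142, 174.4) shift total [-0.05  0.02  1.74] rot total [-0.01 -0.03 -0.  ] min rows 2
```

Call:
{"op": "carry_out", "data": {"moves": [[-0.04,0.02,0.5,0,0,0],[0,0,0.6,0,0,0],[0,0,0.6,0,0,0],[0,0,0,0,0,0]]}}

```text
time: 52.55
ee_pos: [0.6463, 0.0362, 0.1441]
eef_rot: [0.049, 0.999, -0.0, -0.002]
ft_force: [-0.2, -0.4, 0.9]
width: 0.08
grip_force: 0.0
```

Call:
{"op": "carry_out", "data": {"moves": [[0,0,0,0,0,0],[0,0,0,0,0,0],[0,0,0,0,0,0],[0,0,0,0,0,0],[0,0,0,0,0,0],[0,0,0,0,0,0]], "fingers": 30, "force": 25}}

```text
time: 53.3
ee_pos: [0.6474, 0.0367, 0.1463]
eef_rot: [0.049, 0.999, 0.0, 0.0]
ft_force: [0.5, 1.7, 1.5]
width: 0.04
grip_force: 25.0
```

Call:
{"op": "carry_out", "data": {"moves": [[0.2,0,-0.1,0,0,0],[0.21,0,-0.08,0,0,0],[0.21,0,-0.07,0,0,0],[0.22,0,-0.05,0,0,0],[0.22,0,-0.04,0,0,0],[0.22,0,-0.02,0,0,0],[0.22,0,-0.01,0,0,0],[0.22,0,0.01,0,0,0],[0.22,0,0.02,0,0,0],[0.22,0,0.04,0,0,0],[0.22,0,0.05,0,0,0],[0.21,0,0.07,0,0,0],[0.21,0,0.08,0,0,0],[0.2,0,0.1,0,0,0],[0,0,0,0,0,0]]}}

```text
time: 55.18
ee_pos: [0.5264, 0.0486, 0.1465]
eef_rot: [0.049, 0.999, -0.0, -0.001]
ft_force: [-4.4, 4.1, 9.8]
width: 0.0393
grip_force: 25.0
```

Run:
```python
from h import *
go();p=read_state()["ee_pos"];d=incase(p);print(d)
a=np.radians(61.9);print("ideal",51-128.8*np.cos(a),26+128.8*np.sin(a))
```

```text
t 55.17 at [0.5264 0.0486 0.1465] yaw 174.44 tilt 0.09 F [-4.4  4.1  9.8] w 0.0393 g 25.0
[-8.7  1.1]
ideal -9.666330301060007 139.61794034307562
```

Call:
{"op": "carry_out", "data": {"moves": [[0.19,0,0.11,0,0,0],[0.19,0,0.13,0,0,0],[0.18,0,0.14,0,0,0],[0.17,0,0.15,0,0,0],[0.16,0,0.16,0,0,0],[0.14,0,0.17,0,0,0],[0.13,0,0.18,0,0,0],[0,0,0,0,0,0]]}}

```text
time: 56.18
ee_pos: [0.4792, 0.0532, 0.1034]
eef_rot: [0.049, 0.999, -0.0, -0.002]
ft_force: [-4.3, 6.5, 2.8]
width: 0.0395
grip_force: 25.0
```

Run:
```python
from h import *
go();p=read_state()["ee_pos"];d=incase(p);print(d)
a=np.radians(33.9);print("ideal",51-128.8*np.cos(a),26+128.8*np.sin(a))
c=viewer.camera("side");save("s6.png",c["pixels"],(200,130,420,330),2.5)
```

```text
t 56.17 at [0.4792 0.0532 0.1034] yaw 174.44 tilt 0.25 F [-4.3  6.5  2.8] w 0.0395 g 25.0
[-56.2   1. ]
ideal -55.905582320283344 97.8375700365841
```

View pics/s6.png

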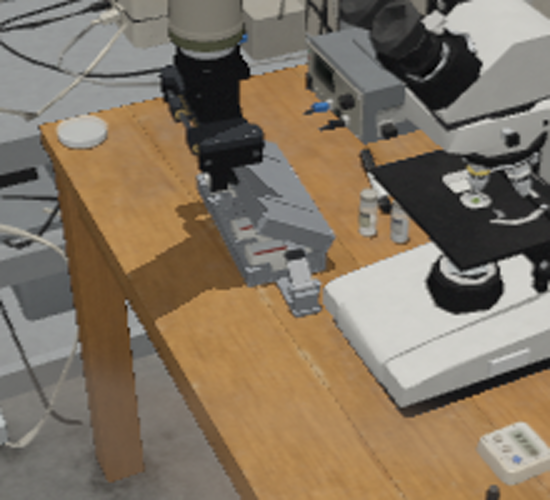

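The side view shows the lid half down, held by the tab, with the packs still in their slots. I'll continue the arc.

Call:
{"op": "carry_out", "data": {"moves": [[0.12,0,0.19,0,0,0],[0.11,0,0.2,0,0,0],[0.09,0,0.21,0,0,0],[0.08,0,0.21,0,0,0],[0.06,0,0.22,0,0,0],[0.05,0,0.22,0,0,0],[0.03,0,0.22,0,0,0],[0,0,0.05,0,0,0],[0,0,0.05,0,0,0],[0,0,0,0,0,0]]}}

```text
time: 57.48
ee_pos: [0.4569, 0.0553, 0.0403]
eef_rot: [0.048, 0.999, -0.0, -0.003]
ft_force: [-6.4, 8.9, 0.2]
width: 0.0399
grip_force: 25.0
```

```bash
cat >> h.py <<'E'
def lidz():
    for n in("top","side"):
        c=viewer.camera(n);P=cloud(c)
        d=(P[...,:2]-C);X=d@EX;Y=d@EY;m=(abs(X)<.045)&(abs(Y)<.105)&(P[...,2]>.03)&(P[...,2]<.1)
        A=np.c_[X[m],Y[m],np.ones(m.sum())];k=np.linalg.lstsq(A,P[...,2][m],rcond=None)[0];res=abs(A@k-P[...,2][m])<.006
        k=np.linalg.lstsq(A[res],P[...,2][m][res],rcond=None)[0];print(n,"lid plane slope x,y, z0",k.round(4),m.sum())
        for s in(1,-1):
            q=P[(abs(X)<.014)&(Y*s>.124)&(Y*s<.168)&(P[...,2]>.02)&(P[...,2]<.08)]
            if len(q):print("  strap",s,len(q),"zmax",q[:,2].max().round(3),"med",np.median(q[:,2]).round(3))
E
python3 - <<'E'
from h import *
go();print(incase(read_state()["ee_pos"]));lidz()
E
```

```text
t 57.48 at [0.4569 0.0553 0.0403] yaw 174.45 tilt 0.35 F [-6.4  8.9  0.2] w 0.0399 g 25.0
[-78.5   1. ]
top lid plane slope x,y, z0 [-0.0058  0.002   0.0509] 425
  strap 1 98 zmax 0.069 med 0.044
  strap -1 96 zmax 0.068 med 0.047
side lid plane slope x,y, z0 [ 0.0009 -0.0002  0.0524] 846
  strap 1 13 zmax 0.064 med 0.059
  strap -1 121 zmax 0.063 med 0.048
```

The lid is shut, with its plane level at 52 mm, and both straps are still up. I'll let go and move above the left strap with the fingers closed.

Call:
{"op": "carry_out", "data": {"moves": [[0,0,0,0,0,0],[0,0,0,0,0,0],[0,0,0,0,0,0],[0,0,0,0,0,0],[0,0,-0.3,0,0,0],[0,0,-0.6,0,0,0],[0,0,-0.7,0,0,0],[0,0,-0.7,0,0,0],[0,0,-0.7,0,0,0],[0,0,-0.5,0,0,0],[0,0,0,0,0,0]], "fingers": 80}}

```text
time: 58.95
ee_pos: [0.4611, 0.0549, 0.1837]
eef_rot: [0.049, 0.999, 0.0, 0.002]
ft_force: [-0.0, -0.1, -0.1]
width: 0.0801
grip_force: 0.0
```

Call:
{"op": "carry_out", "data": {"moves": [[-0.33,0.56,0,0,0,0],[-0.33,0.56,0,0,0,0],[-0.33,0.56,0,0,0,0],[-0.33,0.56,0,0,0,0],[-0.33,0.56,0,0,0,0],[-0.33,0.56,0,0,0,0],[0,0,0,0,0,0]], "fingers": 0}}

```text
time: 59.82
ee_pos: [0.5518, 0.1825, 0.1807]
eef_rot: [0.048, 0.999, 0.0, -0.001]
ft_force: [-0.8, 0.0, -0.7]
width: 0.0182
grip_force: 0.0
```

Run:
```python
from h import *
lidz();t=C+.1365*EY;go((*t,.09,174.4),(*t,.0525,174.4))
```

```text
top lid plane slope x,y, z0 [-0.0008 -0.0071  0.0505] 486
  strap 1 96 zmax 0.065 med 0.046
  strap -1 96 zmax 0.069 med 0.047
side lid plane slope x,y, z0 [-0.0002 -0.0014  0.0523] 1082
  strap 1 23 zmax 0.064 med 0.059
  strap -1 117 zmax 0.065 med 0.048
t 59.92 at [0.5515 0.1804 0.1809] yaw 174.42 tilt 0.09 F [0.  0.2 0.1] w 0.0097 g 0.0
(np.float64(0.5483200658171239), np.float64(0.18254854009751995), 0.09, 174.4) shift total [0.08 0.05 2.27] rot total [-0.   -0.01  0.  ] min rows 3
(np.float64(0.5483200658171239), np.float64(0.18254854009751995), 0.0525, 174.4) shift total [0.   0.   0.94] rot total [0. 0. 0.] min rows 1
```

Call:
{"op": "carry_out", "data": {"moves": [[0.08,0.04,0.4,0,0,0],[0,0,0.6,0,0,0],[0,0,0.6,0,0,0],[0,0,0.6,0,0,0],[0,0,0.2,0,0,0],[0,0,0.2,0,0,0],[0,0,0.2,0,0,0],[0,0,0.2,0,0,0],[0,0,0.2,0,0,0],[0,0,0,0,0,0]]}}

```text
time: 61.18
ee_pos: [0.5487, 0.1828, 0.053]
eef_rot: [0.049, 0.999, -0.0, -0.001]
ft_force: [-0.2, -0.4, 0.2]
width: 0.0003
grip_force: 0.0
```

Call:
{"op": "carry_out", "data": {"moves": [[0,0,-0.5,0,0,0],[0,0,-0.7,0,0,0],[0,0,-0.7,0,0,0],[0,0,-0.6,0,0,0],[0,0,0,0,0,0]]}}

```text
time: 61.8
ee_pos: [0.5505, 0.1835, 0.1573]
eef_rot: [0.049, 0.999, 0.001, 0.003]
ft_force: [-0.1, -0.1, 0.2]
width: 0.0002
grip_force: 0.0
```

Run:
```python
from h import *
lidz()
for n in("top","side"):
    P=cloud(viewer.camera(n));x,y,z=np.moveaxis(P,-1,0);m=(z>.085)&(z<.4)&(x>.45)&(x<.63)&(y>-.26)&(y<-.02);q=P[m]
    print(n,len(q),q.min(0).round(3) if len(q) else "", q.max(0).round(3) if len(q) else "")
t=C-.1365*EY;go((*t,.15,174.4),(*t,.0525,174.4))
```

```text
top lid plane slope x,y, z0 [-0.0041 -0.0165  0.0502] 517
  strap 1 99 zmax 0.046 med 0.035
  strap -1 97 zmax 0.069 med 0.046
side lid plane slope x,y, z0 [0.0005 0.0006 0.0522] 1086
  strap 1 34 zmax 0.041 med 0.035
  strap -1 117 zmax 0.063 med 0.048
top 806 [ 0.55  -0.26   0.085] [ 0.63 -0.15  0.4 ]
side 799 [ 0.539 -0.26   0.085] [ 0.63  -0.148  0.4  ]
t 62.0 at [0.5487 0.1825 0.1533] yaw 174.41 tilt 0.05 F [ 0.2  0.6 -0.2] w 0.0004 g 0.0
(np.float64(0.5216799341828762), np.float64(-0.08914854009751996), 0.15, 174.4) shift total [ 0.01 -6.82  0.09] rot total [-0.   -0.01  0.  ] min rows 7
(np.float64(0.5216799341828762), np.float64(-0.08914854009751996), 0.0525, 174.4) shift total [0.   0.   2.44] rot total [0. 0. 0.] min rows 3
```

The left strap is shut, at about 35 mm. The microscope is close to the right strap, so I'll turn the gripper 90° before pressing that one.

Call:
{"op": "carry_out", "data": {"moves": [[0,0,0,0,0,0.94],[0,0,0,0,0,0.94],[0,0,0,0,0,0.94],[0,0,0,0,0,0.94],[0,0,0,0,0,0.94],[0,0,0,0,0,0.94],[0,0,0,0,0,0.94],[0,0,0,0,0,0.94],[0,0,0,0,0,0.94],[0,0,0,0,0,0.94],[0,0,0,0,0,0.94],[0,0,0,0,0,0.94],[0,0,0,0,0,0]]}}

```text
time: 63.62
ee_pos: [0.5487, 0.1826, 0.153]
eef_rot: [0.742, 0.671, -0.001, -0.0]
ft_force: [0.4, -0.4, 0.3]
width: 0.0001
grip_force: 0.0
```

Call:
{"op": "carry_out", "data": {"moves": [[-0.6,0,0,0,0,0],[-0.6,0,0,0,0,0],[-0.6,0,0,0,0,0],[-0.6,0,0,0,0,0],[-0.6,0,0,0,0,0],[-0.6,0,0,0,0,0],[-0.6,0,0,0,0,0],[-0.6,0,0,0,0,0],[-0.6,0,0,0,0,0],[-0.6,0,0,0,0,0],[0,0,0,0,0,0]]}}

```text
time: 65.0
ee_pos: [0.5243, -0.058, 0.1534]
eef_rot: [0.742, 0.67, -0.001, -0.0]
ft_force: [-0.0, 0.7, -0.8]
width: 0.0004
grip_force: 0.0
```

Run:
```python
from h import *
t=C-.1365*EY;go((*t,.15,84.4),(*t,.0525,84.4));save("s7.png",viewer.camera("side")["pixels"],(200,60,460,330),2.2)
```

```text
t 65.0 at [ 0.5243 -0.058   0.1534] yaw 84.15 tilt 0.06 F [-0.   0.7 -0.8] w 0.0004 g 0.0
(np.float64(0.5216799341828762), np.float64(-0.08914854009751996), 0.15, 84.4) shift total [-0.78  0.01  0.08] rot total [-0.    0.01 -0.03] min rows 1
(np.float64(0.5216799341828762), np.float64(-0.08914854009751996), 0.0525, 84.4) shift total [0.   0.   2.44] rot total [0. 0. 0.] min rows 3
```

View pics/s7.png

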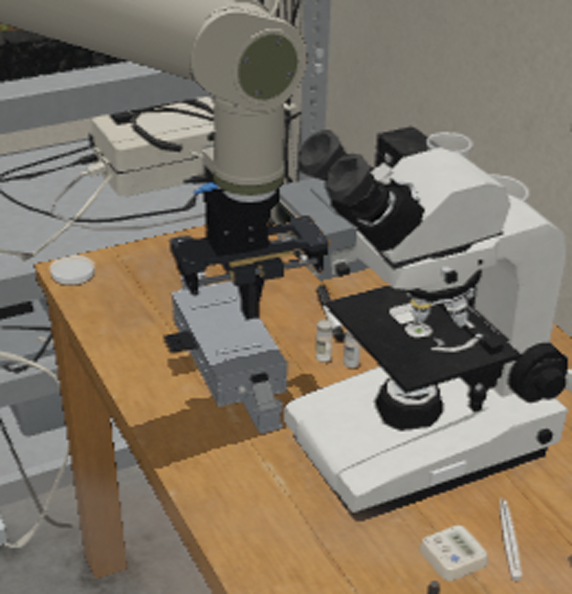

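The side view shows the lid shut, the right strap up at (262,400), and the gripper clear of the microscope. I'll press the strap.

Call:
{"op": "carry_out", "data": {"moves": [[-0.4,0,0,0,0,0],[-0.38,0,0,0,0,0],[0,0,0.4,0,0,0],[0,0,0.5,0,0,0],[0,0,0.5,0,0,0],[0,0,0.3,0,0,0],[0,0,0.2,0,0,0],[0,0,0.2,0,0,0],[0,0,0.2,0,0,0],[0,0,0.2,0,0,0],[0,0,0,0,0,0]]}}

```text
time: 66.42
ee_pos: [0.5211, -0.0872, 0.0531]
eef_rot: [0.742, 0.67, -0.0, -0.0]
ft_force: [0.5, 0.2, -0.7]
width: 0.0004
grip_force: 0.0
```

Call:
{"op": "carry_out", "data": {"moves": [[0,0,-0.5,0,0,0],[0,0,-0.7,0,0,0],[0,0,-0.7,0,0,0],[0.4,0,-0.6,0,0,0],[0.6,-0.5,-0.6,0,0,0],[0.6,-0.5,0,0,0,0],[0.6,-0.5,0,0,0,0],[0,0,0,0,0,0],[0,0,0,0,0,0]]}}

```text
time: 67.55
ee_pos: [0.4712, 0.006, 0.1781]
eef_rot: [0.742, 0.67, 0.0, 0.0]
ft_force: [-0.2, 0.0, 0.4]
width: 0.0005
grip_force: 0.0
```

Run:
```python
from h import *
go();lidz();save("s8.png",viewer.camera("side")["pixels"])
```

```text
t 67.55 at [0.4712 0.006  0.1781] yaw 84.14 tilt 0.05 F [-0.2  0.   0.4] w 0.0005 g 0.0
top lid plane slope x,y, z0 [0.0003 0.0054 0.0509] 982
  strap 1 107 zmax 0.044 med 0.034
  strap -1 32 zmax 0.044 med 0.032
side lid plane slope x,y, z0 [-0.0015  0.0007  0.0521] 1086
  strap 1 3 zmax 0.039 med 0.036
  strap -1 70 zmax 0.04 med 0.035
```

View pics/s8.png

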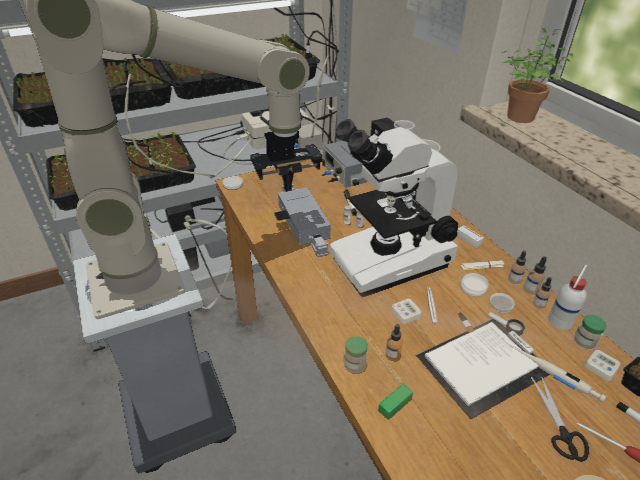

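The case is shut, both straps lie flat (the right one at (320,247)), and nothing else on the table has moved. The gripper is clear, so I'm handing the job in.

```bash
python3 -c "
from bench import r
print(r.close_job())"
```

```text
the job is handed in; nothing more can be done
None
```

The job is handed in, with no verdict returned: all three white packs from the front were laid flat in slots 1, 3 and 4, the lid was brought down under control and shut, both straps were pressed shut, and the other things were left where they were.

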